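Load the jar shaker, set its two scale sleeves, free its clamp and start it

ROBOT

A 7-joint arm with a two-finger parallel gripper is mounted at the origin on the work surface. World frame = base frame: x ahead of the robot, y to its left, z up, the work surface at z = 0. Lengths are in mm, angles in rad, forces in N, time in s.
With the tool pointing down it reaches from about 400 to 875 mm from the base axis. Payload 4.4 kg.
Tool frame: the origin (TCP) lies midway between the tips of the shut fingers; the grasp point (between the pads) lies 19 mm behind it; z points along the fingers, y is the direction in which the jaws open and shut (so a half turn about z gives the same grasp; the last joint's range is limited). The gripper opens to 85 mm and grips with 20 to 120 N. Pads are 22 mm wide; open, the fingers measure 114 mm over their backs; the gripper's body (76 mm by 85 mm) begins 54 mm behind the grasp point. The pads swing forward as they close: fully open they stand 13 mm farther back than shut.
Start: joints at [-1.206, 0.628, 0.038, 1.517, -0.027, 0.996, -0.02], TCP at [271.417, 590.636, 231.313] pointing down, gripper open.
Joint ranges: [-3.06, 3.06], [-0.37, 2.12], [-1.25, 1.32], [0.18, 2.47], [-1.1, 4.24], [0.23, 1.98], [-2.94, 2.94]. Speed limits (rad/s): [2.57, 2.57, 3.14, 3.14, 3.14, 3.14, 3.14].

INTERFACE

Orientations are given as a unit quaternion [w, x, y, z].
In Python, from bench import r gives the robot as it stands.
- The arm moves only by the shell command python3 -m handwheel 'ROWS' [OPENING] [FORCE]. ROWS is a JSON object of lists of equal length, an entry for each row: "xyz": the shift along the tool's x, y, z in mm, a list of three; "delta_rot": the turn, a rotation vector about the tool's x, y, z in rad, a list of three. In form: {"xyz": [[x, y, z], ...], "delta_rot": [[rx, ry, rz], ...]}. A call has 1 to 5 rows; each row is the pose to reach, as a shift and turn from the pose commanded when the call began, along the tool's axes at that moment; what a row does not reach only later rows make up. A row lasts 1/10 s, in which the tool goes at most 50 mm and 8.59 degrees, less where a joint would pass 70% of its speed; a pose out of reach is approached as far as the arm can. A call with a gripper value outside its range is refused whole. OPENING is the opening, from 0 (shut) to 1 (fully open), set as the call begins (- or left out, the last holds). The fingers move at their own pace and stop on an object; FORCE is the grip in N (left out, the last holds). Time passes only in rows, so rows that repeat a pose let the fingers close. It gives the time, the measured TCP pose, the force and the opening at its end, in the units of the state.
- r.sense(): the state, without advancing time (a new reading comes with each control period).
- r.camera(name): name is "scene" or "top" or "wrist"; returns a dict with "pixels" (480x640x3 uint8, blue, green, red), "fx", "fy", "cx", "cy" (pixels), "rvec" (rotation vector, rad) and "tvec" (3), from world to camera coordinates, as OpenCV has them; the wrist camera has in their place "T_tool_cam" (4x4, takes a point from camera to tool coordinates, whose origin is the TCP and whose axes are the flange's). Camera axes: x right, y down, z forward; pixel columns grow to the right and rows downward; lengths in mm; the calibration is good to about 2 mm. A picture is of the moment at which its call begins: read the wrist's pose just before it. There is no depth.
- r.sign_off(): hands the job in, once; it reports no verdict.
The state is a dict: "time_s": time; "qpos": joint angles; "qd": joint speeds; "joint_efforts": joint torques, N m; "tool_pos": TCP position; "tcp_rot": TCP orientation; "wrist_force": force on the tool from outside, world axes, zero at the start; "moment": the same for the moment, N m; "gripper_width": opening from 0.0 (shut) to 1.0 (fully open).
Only numpy, scipy, OpenCV 4.12 (cv2) and the standard library are available. Lean on these libraries where they do the work, as an engineer would, in place of code of your own. Each camera call takes 0.05 s, during which the arm holds its last target.

TASK

Stand every amber sample jar upright in the shaker's tray, one to a bay, turn the speed sleeve (left, silver top) to 6 and the time sleeve (orange top) to 3, counting the marks clockwise from the red zero mark, and turn the yellow transport clamp a full quarter turn from the red dot to the green dot to free the tray. Only then take the blue stylus from its stand, push the recessed green start button fully down with its tip, and put the stylus back upright in its stand, fully home. Leave the beaker, the reagent bottle and the tip box alone, and leave jars, sleeves and clamp as set.

Things in the scene. Friction and masses are not known exactly. Their poses are not given: they have to be found in the camera images.
- shaker: White bench shaker with orange band, fixed, 210 (x) x 300 (y) mm. Origin at the centre of its underside; x points from the control deck (front, robot side) to the tray, z up. The deck, local x -105 to -5 mm, is 60 mm high, flat; on it from left (+y) to right: speed sleeve (y 105), time sleeve (22), clamp (-60), start recess (-118). The tray is at local x 24 to 86 mm.
- tray_floor (a point): Centre of the tray's inner floor, 44 mm above the bench; axes as the shaker's. The aluminium tray is open above, four bays in a row along y, each 54 x 54 mm inside; walls and dividers 4 mm thick, 26 mm high above this floor. Held still while the clamp is tight; freed, it can swing up to 6 mm along y on soft centring springs.
- bay0 (a point): Centre of the floor of bay 0, 44 mm above the bench; bays 0 to 3 lie in a row from +y to -y, 58 mm apart; axes as the shaker's. Any jar may stand in any bay.
- bay1 (a point): Centre of the floor of bay 1, 44 mm above the bench; bays 0 to 3 lie in a row from +y to -y, 58 mm apart; axes as the shaker's. Any jar may stand in any bay.
- bay2 (a point): Centre of the floor of bay 2, 44 mm above the bench; bays 0 to 3 lie in a row from +y to -y, 58 mm apart; axes as the shaker's. Any jar may stand in any bay.
- bay3 (a point): Centre of the floor of bay 3, 44 mm above the bench; bays 0 to 3 lie in a row from +y to -y, 58 mm apart; axes as the shaker's. Any jar may stand in any bay.
- speed (a joint): Angle of the speed sleeve, rad: 0 at its red zero mark, growing clockwise seen from above to 4.19 (mark 8); mark k is at 0.5236 k, so 6 is 3.142. Clicks into a detent at each mark (about 0.06 N m). White line on top and side = pointer. Nine marks run clockwise from the red one, which is 120 deg anticlockwise of the shaker's +x; 4 (towards the tray) and 8 are longer. Starts between 0 and 4.
- speed_grip (a point): On the vertical axis of the dark knurled speed sleeve (silver top) at mid-height, 76 mm above the bench. The sleeve is an upright cylinder 44 mm in diameter, from 61 to 91 mm above the bench.
- time (a joint): Angle of the time sleeve, rad; same scale, marks, pointer and detents as the speed sleeve: 0 at its red mark, growing clockwise seen from above, mark k at 0.5236 k, so 3 is 1.571. Starts between marks 5 and 8, so it is turned back, anticlockwise.
- time_grip (a point): On the vertical axis of the dark knurled time sleeve (orange top) at mid-height, 76 mm above the bench. The sleeve is an upright cylinder 44 mm in diameter, from 61 to 91 mm above the bench.
- clamp (a joint): Angle of the transport clamp, rad: 0 = tight (white end of the yellow bar at the red dot, towards the shaker's +y), growing anticlockwise seen from above to its stop at 1.571 = free (white end at the green dot, towards -x). Counts as free beyond 1.3. Stiff (about 0.05 N m), stays where left. Starts tight, 0 to 0.04.
- clamp_grip (a point): On the clamp's vertical axis at mid-height of its yellow grip bar, 81 mm above the bench. The bar is 12 mm thick, 40 mm long and spans 68 to 94 mm above the bench; when tight it lies along the shaker's y (x of this point is across the bar, y along it).
- start (a joint): Travel of the green start button, m: 0 up, 0.004 fully down (counts as pressed beyond 0.0025). Spring: about 1 N to begin, 5 N fully down. It springs back. Vertical travel.
- recess (a point): Mouth of the start button's square recess, centred, 60 mm above the bench on the deck's top, framed in blue. The recess is 17 mm square and the button (13 mm in diameter) lies 6 mm below the mouth: too narrow for fingers, to be pressed with the stylus.
- stylus: Blue-handled stylus standing tip down in its stand. Origin at its tip end, z up along it. Steel shank 8 mm in diameter (6 mm at the tip), 50 mm long; then a round handle 20 mm in diameter from 50 to 112 mm above the tip, with a flat shoulder underneath; 45 g.
- stylus_tip (a point): The stylus's lower tip (same point as its origin).
- stand: Grey stylus stand, fixed block 60 x 60 x 55 mm high, origin at the centre of its underside. A round 13 mm hole with a 2 mm chamfer runs straight down through its centre. The stylus is home when its shoulder rests on the block's top: tip 5 mm above the bench, on the block's axis.
- jar0: Amber sample jar with paper label and orange cap, 46 mm in diameter, 66 mm tall, about 100 g, bottom-heavy, standing on the bench; grip it round the body or cap. Origin at the centre of its underside, z up. Two to four jars are there; absent ones give None.
- jar1: Amber sample jar with paper label and orange cap, 46 mm in diameter, 66 mm tall, about 100 g, bottom-heavy, standing on the bench; grip it round the body or cap. Origin at the centre of its underside, z up. Two to four jars are there; absent ones give None.
- jar2: Amber sample jar with paper label and orange cap, 46 mm in diameter, 66 mm tall, about 100 g, bottom-heavy, standing on the bench; grip it round the body or cap. Origin at the centre of its underside, z up. Two to four jars are there; absent ones give None.
- jar3: Amber sample jar with paper label and orange cap, 46 mm in diameter, 66 mm tall, about 100 g, bottom-heavy, standing on the bench; grip it round the body or cap. Origin at the centre of its underside, z up. Two to four jars are there; absent ones give None.
- beaker: Bystander: blue plastic beaker, 72 mm across, 85 mm tall, beyond the shaker; leave alone. Origin under its centre.
- reagent: Bystander: clear reagent bottle with white cap, 60 mm across, 110 mm tall; leave alone. Origin under its centre.
- tipbox: Bystander: green pipette-tip box with clear lid, 88 x 123 x 57 mm; leave alone. Origin under its centre.
Mind the look-alikes: they are no part of the job. What is meant by the stand is not black or pink, and is the larger of those in its own colour.

How it is judged:
By the outcome, as a careful person would: the job done as asked, in the order asked, and still so for the second after the job is handed in, with the robot touching nothing.
Of jar0, jar1, jar2, jar3 only 2 to 4 are there at a start; the rules pass over those that are not, and their reading is None.
At some moment in a run one of jar0, jar1, jar2, jar3 may be knocked a few centimetres aside while the robot is not near it.
It also fails if it takes over 210 s, if anything falls off the work surface, if the arm or the gripper's body presses on something with over 40 N, if the wrist force passes 120 N, or if a joint passes its speed limit or range.

## Working session

There is one attempt and no reset: what is moved stays moved. The work goes in short steps, Python scripts to look and compute and a shell command to move; the robot and the scene stay as the last step left them, time stands still between calls to the robot, and variables do not carry over. Pictures are saved under pics/ and viewed, and the job is handed in when it is done.

```bash
ls; mkdir -p pics; cat > h.py <<'E'
import numpy as np, cv2
from bench import r
def K(c): return np.array([[c["fx"],0,c["cx"]],[0,c["fy"],c["cy"]],[0,0,1.]])
def snap(name,fn):
    s=r.sense(); c=r.camera(name); cv2.imwrite("pics/"+fn,c["pixels"]); c["s"]=s; 
    import pickle; pickle.dump(c,open("pics/"+fn[:-4]+".pkl","wb")); return c
def load(fn):
    import pickle; return pickle.load(open("pics/"+fn+".pkl","rb"))
def q2R(q):
    from scipy.spatial.transform import Rotation as R
    return R.from_quat([q[1],q[2],q[3],q[0]]).as_matrix()
def ext(c):
    """returns R_wc (cam->world), origin"""
    if "rvec" in c and c["rvec"] is not None:
        R=cv2.Rodrigues(np.array(c["rvec"],float))[0]; t=np.array(c["tvec"],float).ravel()
        return R.T,-R.T@t
    T=np.array(c["T_tool_cam"]); Rt=q2R(c["s"]["tcp_rot"]); p=np.array(c["s"]["tool_pos"])
    return Rt@T[:3,:3], Rt@T[:3,3]+p
def ray(c,u,v):
    R,o=ext(c); d=R@np.array([(u-c["cx"])/c["fx"],(v-c["cy"])/c["fy"],1.]); return o,d/np.linalg.norm(d)
def onz(c,u,v,z):
    o,d=ray(c,u,v); return o+d*(z-o[2])/d[2]
def tri(obs):
    A=np.zeros((3,3));b=np.zeros(3)
    for c,u,v in obs:
        o,d=ray(c,u,v);P=np.eye(3)-np.outer(d,d);A+=P;b+=P@o
    x=np.linalg.solve(A,b)
    res=[np.linalg.norm((np.eye(3)-np.outer(ray(*q)[1],ray(*q)[1]))@(x-ray(*q)[0])) for q in obs]
    return x,res
def proj(c,p):
    R,o=ext(c); q=R.T@(np.array(p,float)-o); return c["fx"]*q[0]/q[2]+c["cx"],c["fy"]*q[1]/q[2]+c["cy"]
E
python3 - <<'E'
from h import *
for n in("scene","top","wrist"):
    c=snap(n,n+"0.png"); print(n,ext(c)[1],c["fx"])
print(r.sense())
E
```

```text
pics
scene [1278.96195752  -80.30174281  635.92215735] 433.6995709285452
top [ 420.26421727   -6.72394599 1178.78567985] 535.1960185070783
wrist [195.81968757 624.83237183 373.05576199] 417.69523126912725
{'time_s': 0.15, 'qpos': array([-1.20582509,  0.629107  ,  0.03843668,  1.51812562, -0.02701445,
        0.99627432, -0.01999809]), 'qd': array([ 0.00170211, -0.00341021,  0.00032176, -0.00240695,  0.00186138,
        0.00048595,  0.00034374]), 'joint_efforts': array([ 1.95971865e-03, -5.63795435e+01,  1.22818016e+00, -1.93647051e+01,
        1.12528604e-02,  7.47276616e-03, -5.97977817e-06]), 'tool_pos': array([271.19040375, 590.22210625, 230.62144279]), 'tcp_rot': array([-1.56487079e-04,  2.13722242e-01,  9.76894219e-01, -6.80940209e-04]), 'wrist_force': array([-0.24326266, -0.53376809,  0.61806272]), 'moment': array([ 0.0341675 ,  0.01001356, -0.01492165]), 'gripper_width': 0.9986472513177448}
```

View pics/scene0.png

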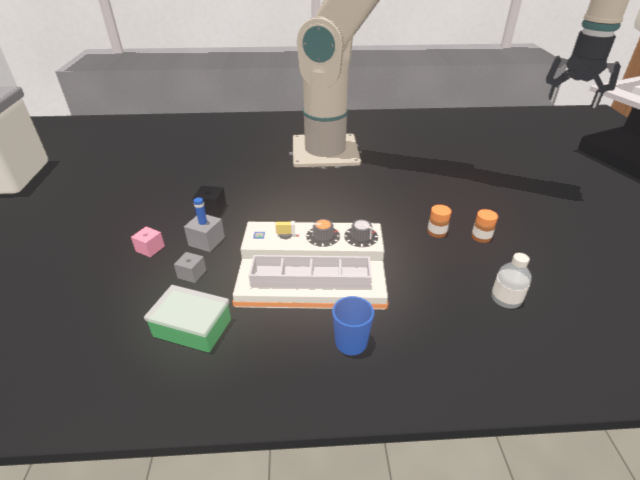

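View pics/top0.png

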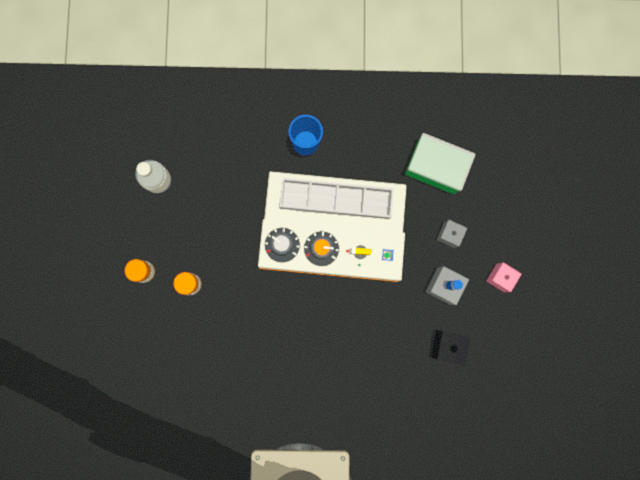

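View pics/wrist0.png

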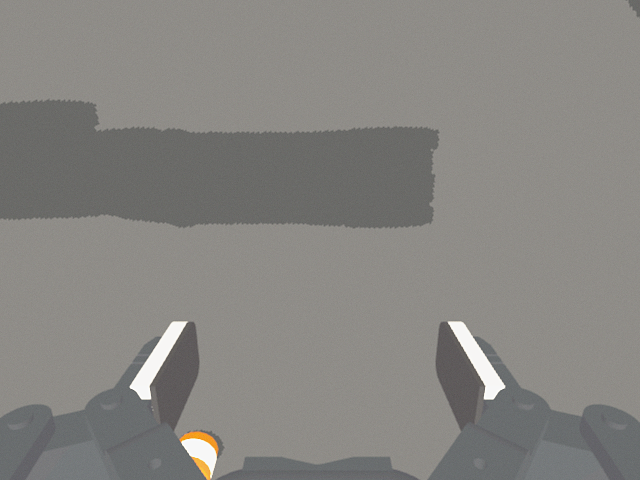

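The scene camera shows two amber jars on the left, at about (439,221) and (485,226). In the top view their caps are at (137,271) and (186,284). The shaker is in the middle and slightly turned. The larger grey stand, with the blue stylus in it, is at top (447,286). The black, pink and small grey blocks are decoys.

```bash
cat > m.py <<'E'
from h import *
t=load("top0"); s=load("scene0")
def blobs(c,lo,hi,mn=15):
    hsv=cv2.cvtColor(c["pixels"],cv2.COLOR_BGR2HSV); m=cv2.inRange(hsv,lo,hi)
    n,l,st,ce=cv2.connectedComponentsWithStats(m); return [(ce[i].round(1),st[i]) for i in range(1,n) if st[i,4]>=mn]
if __name__=="__main__":
    for nm,c in(("top",t),("scene",s)):
        print(nm)
        for k,lo,hi in(("orange",(8,150,150),(20,255,255)),("yellow",(22,150,120),(33,255,255)),("blue",(100,120,60),(125,255,255))):
            for b in blobs(c,lo,hi): print(k,b[0],b[1])
    for n,(u,v) in {"jarA":(137,271),"jarB":(186,284)}.items(): print(n,onz(t,u,v,66))
    for p in ((281.5,243.5),(322,248)): print(onz(t,*p,91))
    hsv=cv2.cvtColor(t["pixels"],cv2.COLOR_BGR2HSV)
    cv2.imwrite("pics/topz.png",cv2.resize(t["pixels"][150:310,250:520],None,fx=2.9,fy=2.9,interpolation=cv2.INTER_CUBIC))
E
python3 m.py
```

```text
top
orange [320.8 243. ] [314 239  16  10  49]
orange [322.3 251.7] [315 249  14   6  35]
orange [136.4 270. ] [124 259  26  23 449]
orange [184.9 282.9] [173 272  25  23 430]
yellow [362.7 251.1] [356 248  15   7  97]
blue [305.1 133.7] [ 288  114   35   42 1127]
blue [448.5 285.3] [446 281   6   9  37]
blue [457.3 284.2] [453 280  10   9  73]
scene
orange [439.6 216.6] [431 211  20  10 116]
orange [485.2 221.3] [476 215  21  11 128]
blue [197.7 200.1] [193 197  10   7  56]
blue [200.8 214.8] [195 207  11  17 127]
blue [353.2 328.4] [ 332  299   42   56 1564]
jarA [475.64237183 342.94118672  66.        ]
jarB [450.30267853 240.98896438  66.        ]
[534.96834857  44.3959682   91.        ]
[527.0479452  -38.44313014  91.        ]
```

View pics/topz.png

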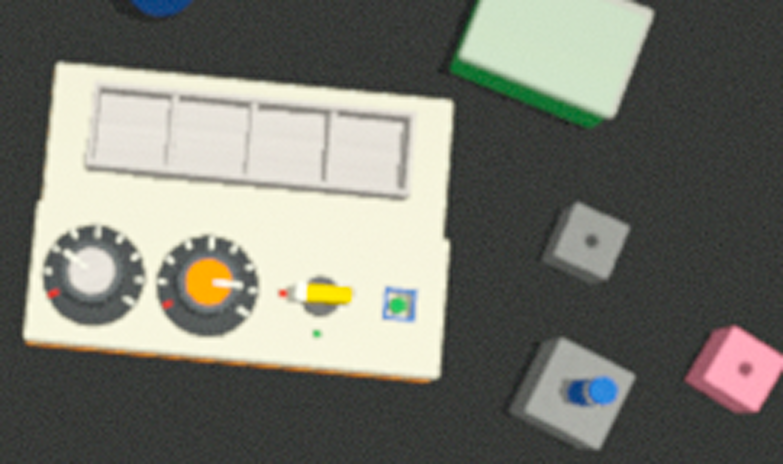

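```bash
cat > plan.py <<'E'
# prints tool-axis shift and rotvec to go from measured pose to target TCP (tool down, jaw dir angle deg in world for tool y)
import sys
from h import *
from scipy.spatial.transform import Rotation as R
def delta(p,yaw):
    s=r.sense(); Rt=q2R(s["tcp_rot"]); a=np.radians(yaw)
    y=np.array([np.cos(a),np.sin(a),0]); z=np.array([0,0,-1.]); x=np.cross(y,z)
    D=np.column_stack([x,y,z])
    d=Rt.T@(np.array(p,float)-s["tool_pos"]); rv=R.from_matrix(Rt.T@D).as_rotvec()
    return d,rv
def show():
    s=r.sense(); Rt=q2R(s["tcp_rot"]); print("t",round(s["time_s"],2),"tcp",s["tool_pos"].round(1),"yaw",round(np.degrees(np.arctan2(Rt[1,1],Rt[0,1])),2),"tilt",Rt[:2,2].round(4),"F",s["wrist_force"].round(1),"M",s["moment"].round(2),"w",round(s["gripper_width"],3),"q7",s["qpos"][6].round(2), "q",s["qpos"].round(2))
if __name__=="__main__":
    show()
    if len(sys.argv)>4:
        d,rv=delta([float(v) for v in sys.argv[1:4]],float(sys.argv[4])); print("xyz",d.round(1),"rot",rv.round(4), "ang",np.degrees(np.linalg.norm(rv)).round(1))
E
python3 - <<'E'
from h import *
t=load("top0"); s=load("scene0")
# cap top centre: top (136.4,270),(184.9,282.9); scene tops from image
for a,b in (((136.4,270.5),(440,211)),((184.9,283.2),(486.5,215.5))): pass
for n,a in (("A",(136.4,270.2)),("B",(185.2,283))):
    P=onz(t,*a,66); print(n,P,proj(s,P),proj(s,P-[0,0,20]),proj(s,P-[0,0,66]))
cv2.imwrite("pics/scz.png",cv2.resize(s["pixels"][190:320,130:510],None,fx=2.1,fy=2.1,interpolation=cv2.INTER_CUBIC))
E
python3 plan.py 510 200 260 0
```

```text
A [477.27822581 344.25380406  66.        ] (np.float64(486.2286312790093), np.float64(214.3671072378399)) (np.float64(484.2386839701063), np.float64(221.4143194122738)) (np.float64(479.8409695112683), np.float64(236.98841362841213))
B [452.34020938 242.71471543  66.        ] (np.float64(440.0423085718396), np.float64(209.7466817802754)) (np.float64(438.63571820751326), np.float64(216.75008917121556)) (np.float64(435.5254649006165), np.float64(232.23602704599247))
t 0.15 tcp [271.2 590.2 230.6] yaw 65.32 tilt [-0.0006 -0.0013] F [-0.2 -0.5  0.6] M [ 0.03  0.01 -0.01] w 0.999 q7 -0.02 q [-1.21  0.63  0.04  1.52 -0.03  1.   -0.02]
xyz [-379.9 -254.9  -29. ] rot [-1.30e-03  8.00e-04  1.14e+00] ang 65.3
```

View pics/scz.png

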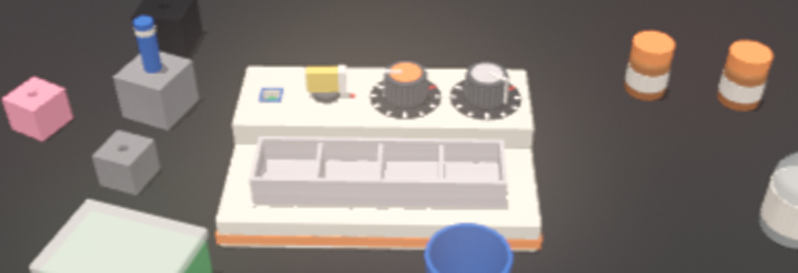

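```bash
python3 - <<'E'
from h import *
w=load("wrist0"); print(np.array(w["T_tool_cam"]).round(3))
E
```

```text
[[ 0.00000e+00 -9.48000e-01 -3.18000e-01  8.29750e+01]
 [ 1.00000e+00  0.00000e+00  1.00000e-03 -1.56000e-01]
 [-1.00000e-03 -3.18000e-01  9.48000e-01 -1.42598e+02]
 [ 0.00000e+00  0.00000e+00  0.00000e+00  1.00000e+00]]
```

```bash
python3 -m handwheel '{"xyz":[[-380,-255,-30],[-380,-255,-30],[-380,-255,-30],[-380,-255,-30],[-380,-255,-30]],"delta_rot":[[0,0,1.14],[0,0,1.14],[0,0,1.14],[0,0,1.14],[0,0,1.14]]}'; python3 plan.py 560 20 300 0
```

```text
time_s: 0.65
tool_pos: [402.2, 376.0, 247.7]
tcp_rot: [-0.0, 0.559, 0.829, -0.0]
wrist_force: [1.5, 0.3, 1.0]
gripper_width: 0.999
t 0.65 tcp [402.2 376.  247.7] yaw 22.0 tilt [-0.0001  0.    ] F [1.5 0.3 1. ] M [ 0.02 -0.07  0.02] w 0.999 q7 -0.27 q [-0.98  0.48  0.26  1.78 -0.15  0.9  -0.27]
xyz [-389.1   12.9  -52.3] rot [-1.00e-04 -0.00e+00  3.84e-01] ang 22.0
```

```bash
python3 -m handwheel '{"xyz":[[-390,13,-60],[-390,13,-60],[-390,13,-60],[-390,13,-60],[-390,13,-60]],"delta_rot":[[0,0,0.384],[0,0,0.384],[0,0,0.384],[0,0,0.384],[0,0,0.384]]}' >/dev/null; python3 plan.py 560 20 310 0
```

```text
t 1.15 tcp [503.4 150.8 285.9] yaw 0.36 tilt [-0.0001  0.0001] F [ 1.5  0.5 -0.6] M [ 0.05 -0.07 -0.  ] w 1.002 q7 -0.14 q [-0.63  0.41  0.4   1.8  -0.19  0.97 -0.14]
xyz [-131.1   55.8  -24.1] rot [-0.0001 -0.0001  0.0063] ang 0.4
```

```bash
python3 -m handwheel '{"xyz":[[-45,19,-8],[-90,38,-16],[-131,56,-24],[-131,56,-24],[-131,56,-24]],"delta_rot":[[0,0,0.006],[0,0,0.006],[0,0,0.006],[0,0,0.006],[0,0,0.006]]}' >/dev/null; python3 -c "
from h import *
snap('wrist','w1.png')"; python3 plan.py
```

```text
t 1.7 tcp [559.4  22.5 309.2] yaw -0.01 tilt [-0.0012  0.0009] F [-0.3  0.4  0.5] M [ 0.01  0.01 -0.01] w 0.999 q7 0.11 q [-0.37  0.44  0.42  1.68 -0.2   1.07  0.11]
```

View pics/w1.png

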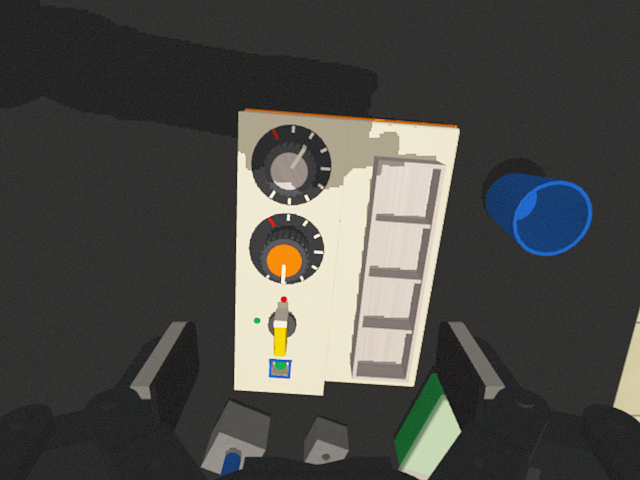

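The wrist view shows the speed dial at (291,164), with its pointer between marks 1 and 2. The time dial is at (286,248), with its pointer near mark 7. The clamp is at (281,324), the recess at (280,368), and the tray bays run from (405,190) down to (385,355).

```bash
cat > meas.py <<'E'
from h import *
def hsvm(im,lo,hi): return cv2.inRange(cv2.cvtColor(im,cv2.COLOR_BGR2HSV),lo,hi)
def comps(m,mn):
    n,l,st,ce=cv2.connectedComponentsWithStats(m); return [(ce[i],st[i]) for i in range(1,n) if st[i,4]>=mn]
def feats(c,roi):
    x0,y0,x1,y1=roi; im=c["pixels"][y0:y1,x0:x1]; o=np.array([x0,y0]); f={}
    # frame blue
    m=hsvm(im,(100,90,60),(125,255,255)); cn,_=cv2.findContours(m,cv2.RETR_EXTERNAL,cv2.CHAIN_APPROX_NONE)
    f["blue"]=[(np.array(cv2.minAreaRect(k)[0])+o,cv2.contourArea(k)) for k in cn if len(k)>8]
    m=hsvm(im,(0,150,100),(6,255,255))|hsvm(im,(174,150,100),(180,255,255)); f["red"]=[(a+o,s[4]) for a,s in comps(m,4)]
    m=hsvm(im,(45,120,60),(80,255,255)); f["green"]=[(a+o,s[4]) for a,s in comps(m,4)]
    g=cv2.cvtColor(im,cv2.COLOR_BGR2GRAY); m=(g<110).astype(np.uint8)*255
    cn,_=cv2.findContours(m,cv2.RETR_EXTERNAL,cv2.CHAIN_APPROX_NONE)
    f["ring"]=[]
    for k in cn:
        if len(k)>20:
            e=cv2.fitEllipse(cv2.convexHull(k)); f["ring"].append((np.array(e[0])+o,e[1],cv2.contourArea(k)))
    return f
if __name__=="__main__":
    import sys
    c=load(sys.argv[1]); roi=list(map(int,sys.argv[2:6]))
    f=feats(c,roi)
    for k,v in f.items():
        for q in v: print(k,np.round(q[0],1),np.round(q[1:],1) if k!="ring" else (np.round(q[1],1),q[2]), onz(c,*q[0],60).round(1))
E
echo wrist; python3 meas.py w1 244 118 345 388; echo top; python3 meas.py top0 262 222 402 274
```

```text
wrist
blue [279.5 368.3] [342.] [ 516.7 -176.4   60. ]
red [275.1 133.8] [36] [520.6  74.8  60. ]
red [271.3 221.5] [34] [513.9  -8.3  60. ]
red [283.5 299. ] [26] [523.5 -91.9  60. ]
green [256.5 320.1] [24] [ 494.3 -116.5   60. ]
green [280.  365.3] [63] [ 517.4 -172.5   60. ]
ring [333.9 385.2] (array([12. , 21.2]), 96.5) [ 576.9 -198.7   60. ]
ring [279.1 367.9] (array([20.6, 29.7]), 325.0) [ 516.3 -175.9   60. ]
ring [290.4 324.2] (array([ 9.1, 24.7]), 131.5) [ 530.  -121.5   60. ]
ring [273.3 323.6] (array([10.1, 20.2]), 57.5) [ 511.9 -120.7   60. ]
ring [286.1 248.1] (array([69.8, 74.2]), 2768.5) [527.7 -35.8  60. ]
ring [290.9 164.3] (array([78.8, 80.5]), 4684.0) [534.3  47.1  60. ]
top
blue [391.9 257.1] [1.] [ 513.2 -186.6   60. ]
red [267.9 250.7] [7] [522.6  74.1  60. ]
red [307.  254.5] [6] [515.9  -8.1  60. ]
green [387.  254.9] [20] [ 517.7 -176.2   60. ]
ring [291.6 274. ] (array([ 5.2, 95.9]), 79.0) [474.6  23.5  60. ]
ring [321.  248.3] (array([32.9, 33.2]), 713.5) [529.4 -37.3  60. ]
ring [281.6 244.6] (array([33. , 33.1]), 389.0) [535.9  45.5  60. ]
```

```bash
python3 -c "
from h import *
w=load('w1');cv2.imwrite('pics/w1z.png',cv2.resize(w['pixels'][145:395,340:460],None,fx=2.4,fy=2.4,interpolation=cv2.INTER_CUBIC))
yh=np.array([.0793,.9968,0]);xh=np.array([.9968,-.0793,0])
t=np.array([527.7,-35.8,0])
for p,z in (((238,112),60),((234,390),60),((375,158),70),((445,164),70),((353,379),70),((407,382),70)):
    q=onz(w,*p,z)-t; print(p,(q@xh).round(1),(q@yh).round(1)+22)
tt=load('top0')
for p,z in (((281.5,180.5),70),((392.5,188),70),((390,217),70),((280,207.5),70)):
    q=onz(tt,*p,z)-t-[1.7,-1.6,0]; print('top',p,(q@xh).round(1),(q@yh).round(1)+22)
"
```

```text
(238, 112) -50.0 148.0
(234, 390) -49.5 -151.7
(375, 158) 76.0 118.1
(445, 164) 140.1 117.6
(353, 379) 80.9 -119.30000000000001
(407, 382) 139.8 -118.5
top (281.5, 180.5) 134.0 118.4
top (392.5, 188) 140.7 -116.19999999999999
top (390, 217) 78.5 -115.80000000000001
top (280, 207.5) 76.4 115.8
```

View pics/w1z.png

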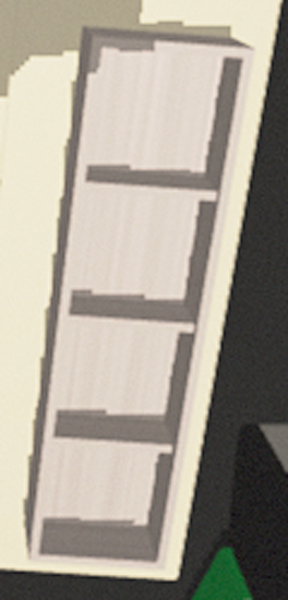

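```bash
python3 -c "
from h import *
w=load('w1');t=load('top0')
print(onz(w,552,218,85),onz(t,305.5,130,85))"; python3 plan.py 465 255 240 -4.5
```

```text
[772.25396264   1.55721105  85.        ] [ 7.76049039e+02 -7.63776451e-01  8.50000000e+01]
t 1.7 tcp [559.4  22.5 309.2] yaw -0.01 tilt [-0.0012  0.0009] F [-0.3  0.4  0.5] M [ 0.01  0.01 -0.01] w 0.999 q7 0.11 q [-0.37  0.44  0.42  1.68 -0.2   1.07  0.11]
xyz [232.5 -94.4  69.5] rot [-0.0013 -0.0008  0.0784] ang 4.5
```

```bash
python3 -m handwheel '{"xyz":[[42,-17,12],[84,-34,24],[126,-51,36],[168,-68,48],[210,-85,62]],"delta_rot":[[0,0,0.078],[0,0,0.078],[0,0,0.078],[0,0,0.078],[0,0,0.078]]}' >/dev/null;python3 -m handwheel '{"xyz":[[22,-10,8],[22,-10,8],[22,-10,8]],"delta_rot":[[0,0,0],[0,0,0],[0,0,0]]}' >/dev/null; python3 -c "
from h import *
c=snap('wrist','w2.png')
from m import blobs
for b in blobs(c,(8,150,150),(20,255,255),100): print(b[0],b[1],onz(c,*b[0],66))"; python3 plan.py
```

```text
[326.   89.3] [ 294   53   63   67 2957] [476.72499394 345.46754027  66.        ]
[303.9 204.7] [275 191  56  39 967] [454.05413979 262.83871255  66.        ]
[384.6 361.6] [347 346  90 113 791] [513.27897972 116.16073009  66.        ]
[527.6 349.9] [492 346  71  10 464] [637.9820771  119.15583433  66.        ]
t 2.55 tcp [466.1 254.8 239.6] yaw -4.38 tilt [-0.0002 -0.0005] F [ 0.  -0.9 -0.8] M [-0.06 -0.03  0.04] w 1.002 q7 -0.39 q [-0.82  0.47  0.4   1.85 -0.23  0.87 -0.39]
```

View pics/w2.png

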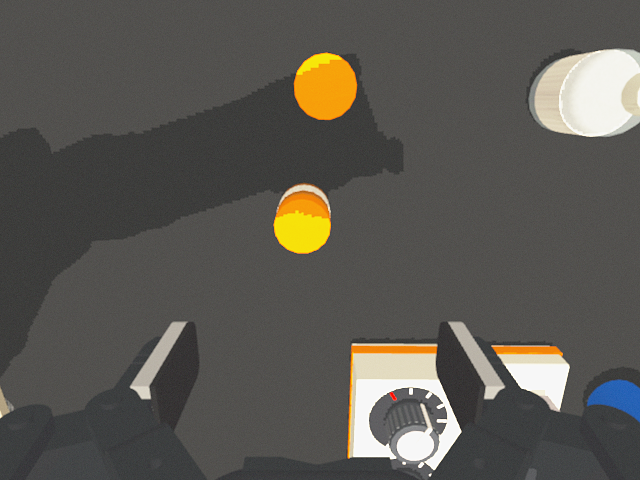

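Jar A's cap top is at (325.5,86) and jar B's is at (302.5,225).

```bash
python3 -c "
from h import *
w=load('w2');t=load('top0')
for p,q in(((325.5,86.5),(136.4,270.2)),((302.5,225),(185.2,283))):
  print(onz(w,*p,66).round(1), [x if i else x.round(1) for i,x in enumerate(tri([(w,*p),(t,*q)]))])"; python3 plan.py 452 242 80 -4.5
```

```text
[476.5 347.4  66. ] [array([477.3, 347.6,  55.6]), [np.float64(0.5627952446113879), np.float64(0.562795244611396)]]
[451.6 246.6  66. ] [array([451.9, 244.4,  58.9]), [np.float64(0.6997714185477992), np.float64(0.6997714185477865)]]
t 2.55 tcp [466.1 254.8 239.6] yaw -4.38 tilt [-0.0002 -0.0005] F [ 0.  -0.9 -0.8] M [-0.06 -0.03  0.04] w 1.002 q7 -0.39 q [-0.82  0.47  0.4   1.85 -0.23  0.87 -0.39]
xyz [-13.8 -13.  159.7] rot [-0.0002  0.0005  0.002 ] ang 0.1
```

```bash
python3 -m handwheel '{"xyz":[[-5,-6.5,40],[-11,-13,80],[-11,-13,120],[-11,-13,160],[-11,-13,190]],"delta_rot":[[0,0,0.002],[0,0,0.002],[0,0,0.002],[0,0,0.002],[0,0,0.002]]}' >/dev/null;  python3 plan.py 451.8 244.8 32 -4.5
```

```text
t 3.05 tcp [452.9 243.2  48.1] yaw -4.7 tilt [-0.0004 -0.0009] F [-0.1  0.6  0.7] M [-0.04 -0.01 -0.04] w 1.002 q7 -0.25 q [-0.7   0.74  0.22  2.04 -0.39  0.4  -0.25]
xyz [ 1.5 -1.2 16.1] rot [-0.0003  0.0009 -0.0035] ang 0.2
```

```bash
python3 -m handwheel '{"xyz":[[1.5,-1.2,16],[1.5,-1.2,16]],"delta_rot":[[0,0,-0.0035],[0,0,-0.0035]]}' >/dev/null;  python3 -c "
from h import *
snap('wrist','w3.png')"; python3 plan.py 451.8 244.8 32 -4.5
```

```text
t 3.3 tcp [451.9 245.   33.3] yaw -4.48 tilt [-0.001 -0.001] F [ 0.3 -0.9 -0.3] M [ 0.01 -0.02 -0.04] w 1.002 q7 -0.24 q [-0.69  0.77  0.2   2.04 -0.4   0.37 -0.24]
xyz [-0.2 -0.1  1.3] rot [-0.001   0.0011  0.0003] ang 0.1
```

View pics/w3.png

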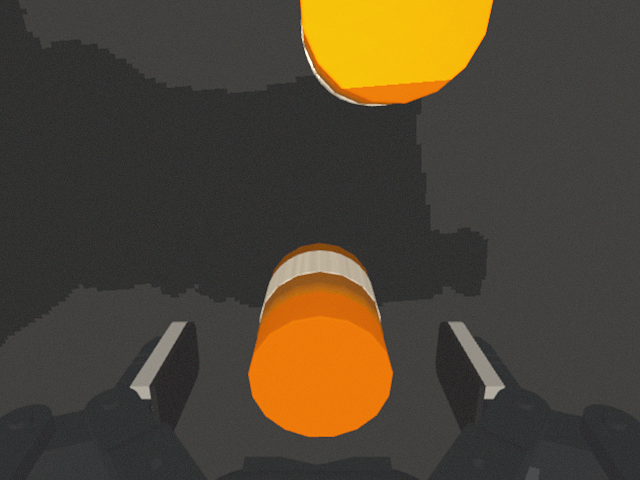

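```bash
python3 -c "
from h import *
w=load('w3'); print(onz(w,321,376.5,66))"; python3 -m handwheel '{"xyz":[[0,0,1],[0,0,1],[0,0,1],[0,0,1],[0,0,1]],"delta_rot":[[0,0,0],[0,0,0],[0,0,0],[0,0,0],[0,0,0]]}' 0 30;  python3 plan.py
```

```text
[451.51656376 246.47223642  66.        ]
time_s: 3.8
tool_pos: [452.5, 246.5, 33.9]
tcp_rot: [0.0, 0.734, 0.68, 0.001]
wrist_force: [0.2, -0.1, 7.0]
gripper_width: 0.533
t 3.8 tcp [452.5 246.5  33.9] yaw -4.39 tilt [0.0019 0.001 ] F [ 0.2 -0.1  7. ] M [-0.17  0.05 -0.03] w 0.533 q7 -0.24 q [-0.69  0.77  0.2   2.04 -0.4   0.37 -0.24]
```

```bash
python3 -m handwheel '{"xyz":[[0,0,-20],[0,0,-60],[0,0,-100],[0,0,-130],[0,0,-130]],"delta_rot":[[0,0,0],[0,0,0],[0,0,0],[0,0,0],[0,0,0]]}';  python3 plan.py 633.3 -95.3 165 -4.5
```

```text
time_s: 4.3
tool_pos: [454.2, 247.5, 166.9]
tcp_rot: [0.001, 0.734, 0.68, 0.004]
wrist_force: [0.1, -0.0, -1.6]
gripper_width: 0.527
t 4.3 tcp [454.2 247.5 166.9] yaw -4.37 tilt [0.0074 0.0047] F [ 0.1 -0.  -1.6] M [ 0.03 -0.03 -0.01] w 0.527 q7 -0.32 q [-0.8   0.55  0.36  1.97 -0.3   0.67 -0.32]
xyz [-328.2  204.7    1.6] rot [ 0.007  -0.0052  0.0022] ang 0.5
```

```bash
python3 -m handwheel '{"xyz":[[-20,12,0],[-60,37,0],[-100,62,0],[-140,87,0],[-180,112,0]],"delta_rot":[[0,0,0],[0,0,0],[0,0,0],[0,0,0],[0,0,0]]}' >/dev/null;  python3 plan.py 633.3 -95.3 165 -4.5
```

```text
t 4.8 tcp [549.6  56.7 161.9] yaw -4.36 tilt [-0.0012  0.0002] F [ 1.8  0.7 -1.2] M [ 0.06 -0.06  0.01] w 0.531 q7 0.04 q [-0.37  0.6   0.33  1.87 -0.28  0.72  0.04]
xyz [-145.2   95.    -3.2] rot [-0.0012 -0.0001  0.0025] ang 0.2
```

```bash
python3 -m handwheel '{"xyz":[[-38,24,0],[-76,48,0],[-114,74,0],[-145,95,0],[-145,95,0]],"delta_rot":[[0,0,0.002],[0,0,0.002],[0,0,0.002],[0,0,0.002],[0,0,0.002]]}' >/dev/null;  python3 -c "
from h import *
snap('wrist','w4.png')"; python3 plan.py 633.3 -95.3 110 -4.5
```

```text
t 5.35 tcp [633.1 -97.4 161.6] yaw -4.79 tilt [-0.0009 -0.0017] F [-0.6  0.6 -1.8] M [0.02 0.03 0.02] w 0.526 q7 0.26 q [-0.08  0.71  0.31  1.62 -0.27  0.85  0.26]
xyz [ 2.2  0.1 51.6] rot [-0.0007  0.0018 -0.0051] ang 0.3
```

View pics/w4.png

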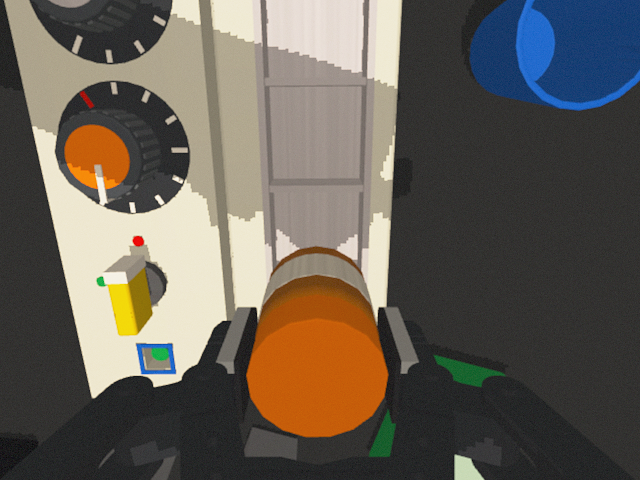

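```bash
python3 -c "
from h import *
w=load('w4')
cv2.imwrite('pics/w4z.png',cv2.resize(w['pixels'][60:260,240:420],None,fx=3,fy=3,interpolation=cv2.INTER_CUBIC))
yh=np.array([.0793,.9968,0]);xh=np.array([.9968,-.0793,0])
t=np.array([527.7,-35.8,0])
def L(p,z):
    q=onz(w,*p,z)-t; return (q@xh).round(1)-110,(q@yh).round(1)+22
for p in ((318,185),(319,81),(270,185),(364,183),(274,260),(361,250)): print(p,L(p,70))
for y in (29,0,58,-29): print(y,[np.round(proj(w,t+xh*(110+dx)+yh*(y-22)+[0,0,70]),1) for dx in (-27,0,27)])
print(L((121,147),60))
"
```

```text
(318, 185) (np.float64(1.5), np.float64(1.6000000000000014))
(319, 81) (np.float64(2.4000000000000057), np.float64(56.6))
(270, 185) (np.float64(-25.700000000000003), np.float64(1.6999999999999993))
(364, 183) (np.float64(27.5), np.float64(2.5))
(274, 260) (np.float64(-25.200000000000003), np.float64(-43.900000000000006))
(361, 250) (np.float64(26.900000000000006), np.float64(-37.8))
29 [array([265.4, 135.5]), array([314.9, 135.2]), array([364.4, 134.9])]
0 [array([267.8, 188. ]), array([315.3, 187.7]), array([362.9, 187.4])]
58 [array([262.8,  78.5]), array([314.5,  78.2]), array([366.1,  77.8])]
-29 [array([270. , 236.6]), array([315.7, 236.3]), array([361.5, 236. ])]
(np.float64(-111.3), np.float64(22.4))
```

View pics/w4z.png

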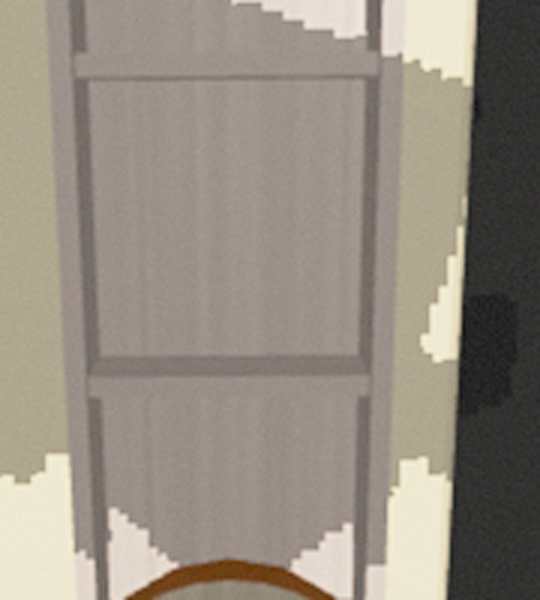

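```bash
python3 -c "
from h import *
w=load('w4');print(onz(w,317.5,377,161.6+32.1))"
python3 -m handwheel '{"xyz":[[2,0.5,20],[2,0.8,40],[2,0.8,54],[2,0.8,54]],"delta_rot":[[0,0,-0.005],[0,0,-0.005],[0,0,-0.005],[0,0,-0.005]]}' >/dev/null;  python3 -c "
from h import *
snap('wrist','w5.png')"; python3 plan.py 634 -95.5 79 -4.5
```

```text
[ 633.57320159 -101.33748595  193.7       ]
t 5.8 tcp [633.1 -90.5 107.5] yaw -4.16 tilt [-0.0028  0.0009] F [-0.3  0.1 -1. ] M [ 0.03  0.04 -0.01] w 0.531 q7 0.28 q [-0.07  0.78  0.28  1.66 -0.29  0.75  0.28]
xyz [-4.9  1.4 28.5] rot [-0.0029 -0.0006  0.006 ] ang 0.4
```

View pics/w5.png

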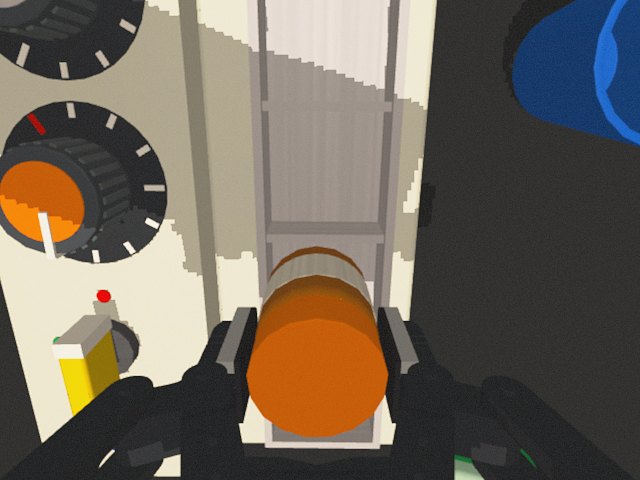

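```bash
for i in 1 2 3; do python3 -m handwheel '{"xyz":[[0,0,0],[0,0,0]],"delta_rot":[[0,0,0],[0,0,0]]}' >/dev/null;  python3 plan.py 634 -95.5 79 -4.5; done; python3 -c "
from h import *
snap('wrist','w6.png')
w=load('w6');print(onz(w,317.5,377,w['s']['tool_pos'][2]+32.1))"
```

```text
t 6.0 tcp [634.9 -91.7 109.7] yaw -4.21 tilt [ 0.0018 -0.0002] F [ 0.7 -0.3  0.3] M [ 0.04 -0.03 -0.01] w 0.53 q7 0.28 q [-0.07  0.78  0.28  1.65 -0.29  0.75  0.28]
xyz [-3.8 -0.7 30.7] rot [0.0018 0.0001 0.0051] ang 0.3
t 6.2 tcp [634.5 -91.8 109.2] yaw -4.21 tilt [ 0.0009 -0.    ] F [ 0.1  0.  -0.5] M [ 0.02  0.   -0.  ] w 0.532 q7 0.28 q [-0.07  0.78  0.28  1.66 -0.29  0.75  0.28]
xyz [-3.8 -0.3 30.2] rot [ 0.0009 -0.      0.005 ] ang 0.3
t 6.4 tcp [634.3 -91.7 108.8] yaw -4.21 tilt [0.0002 0.    ] F [-1.2 -0.4 -1.7] M [-0.02  0.03 -0.02] w 0.525 q7 0.28 q [-0.07  0.78  0.28  1.66 -0.29  0.75  0.28]
xyz [-3.8 -0.  29.8] rot [ 0.0002 -0.      0.005 ] ang 0.3
[633.5414275  -91.36173461 140.86982477]
```

```bash
python3 -c "
from h import *
w=load('w6')
yh=np.array([.0793,.9968,0]);xh=np.array([.9968,-.0793,0])
t=np.array([527.7,-35.8,0])
g=cv2.cvtColor(w['pixels'],cv2.COLOR_BGR2GRAY).astype(int)
print('col320',[(i,g[i,325]) for i in range(92,118)],[(i,g[i,325]) for i in range(214,246)])
print('row170',[(i,g[170,i]) for i in range(245,280)],[(i,g[170,i]) for i in range(375,405)])
for y in (0,58): print(y,[np.round(proj(w,t+xh*(110+dx)+yh*(y-22)+[0,0,70]),1) for dx in (-27,0,27)])
for y in (29,): print(y,[np.round(proj(w,t+xh*(110+dx)+yh*(y-22)+[0,0,70]),1) for dx in (-31,-27,27,31)])
"
```

```text
col320 [(92, np.int64(153)), (93, np.int64(158)), (94, np.int64(153)), (95, np.int64(153)), (96, np.int64(154)), (97, np.int64(151)), (98, np.int64(152)), (99, np.int64(151)), (100, np.int64(147)), (101, np.int64(152)), (102, np.int64(151)), (103, np.int64(152)), (104, np.int64(148)), (105, np.int64(151)), (106, np.int64(151)), (107, np.int64(150)), (108, np.int64(154)), (109, np.int64(155)), (110, np.int64(156)), (111, np.int64(153)), (112, np.int64(152)), (113, np.int64(151)), (114, np.int64(155)), (115, np.int64(153)), (116, np.int64(151)), (117, np.int64(155))] [(214, np.int64(149)), (215, np.int64(150)), (216, np.int64(140)), (217, np.int64(125)), (218, np.int64(123)), (219, np.int64(128)), (220, np.int64(128)), (221, np.int64(121)), (222, np.int64(124)), (223, np.int64(122)), (224, np.int64(119)), (225, np.int64(123)), (226, np.int64(126)), (227, np.int64(123)), (228, np.int64(124)), (229, np.int64(134)), (230, np.int64(146)), (231, np.int64(146)), (232, np.int64(146)), (233, np.int64(145)), (234, np.int64(148)), (235, np.int64(146)), (236, np.int64(145)), (237, np.int64(145)),
[... 1154 characters left out ...]
(384, np.int64(147)), (385, np.int64(151)), (386, np.int64(146)), (387, np.int64(148)), (388, np.int64(146)), (389, np.int64(144)), (390, np.int64(150)), (391, np.int64(161)), (392, np.int64(169)), (393, np.int64(165)), (394, np.int64(169)), (395, np.int64(169)), (396, np.int64(168)), (397, np.int64(168)), (398, np.int64(168)), (399, np.int64(170)), (400, np.int64(168)), (401, np.int64(169)), (402, np.int64(167)), (403, np.int64(169)), (404, np.int64(169))]
0 [array([258.7, 232.7]), array([318., 233.]), array([377.3, 233.4])]
58 [array([253.3,  97.9]), array([319. ,  98.4]), array([384.7,  98.8])]
29 [array([246.9, 168.7]), array([256.1, 168.7]), array([380.8, 169.5]), array([390.1, 169.6])]
```

```bash

python3 -m handwheel '{"xyz":[[-3.6,-0.5,0],[-3.6,-0.5,10],[-3.6,-0.5,20],[-3.6,-0.5,28],[-3.6,-0.5,28]],"delta_rot":[[0,0,0.005],[0,0,0.005],[0,0,0.005],[0,0,0.005],[0,0,0.005]]}' >/dev/null; python3 -m handwheel '{"xyz":[[0,0,0],[0,0,0]],"delta_rot":[[0,0,0],[0,0,0]]}' >/dev/null; python3 plan.py 634 -95.5 79 -4.5
```

```text
t 7.15 tcp [633.6 -95.3  80.7] yaw -4.5 tilt [ 0.0001 -0.    ] F [ 0.1  0.6 -1.5] M [ 0.03 -0.04 -0.03] w 0.525 q7 0.29 q [-0.05  0.81  0.27  1.67 -0.31  0.7   0.29]
xyz [-0.2  0.5  1.7] rot [0.0001 0.     0.    ] ang 0.0
```

```bash

python3 -m handwheel '{"xyz":[[0,0,1],[0,0,2.2],[0,0,2.2]],"delta_rot":[[0,0,0],[0,0,0],[0,0,0]]}'; python3 -m handwheel '{"xyz":[[0,0,0],[0,0,0],[0,0,0],[0,0,0],[0,0,0]],"delta_rot":[[0,0,0],[0,0,0],[0,0,0],[0,0,0],[0,0,0]]}' 1; python3 -m handwheel '{"xyz":[[0,0,-25],[0,0,-60],[0,0,-95],[0,0,-100],[0,0,-100]],"delta_rot":[[0,0,0],[0,0,0],[0,0,0],[0,0,0],[0,0,0]]}'; python3 -c "
from h import *
snap('wrist','w7.png')
snap('top','top7.png')"; python3 plan.py 470 270 180 -4.5
```

```text
time_s: 7.45
tool_pos: [633.4, -95.2, 78.4]
tcp_rot: [-0.0, 0.734, 0.679, -0.0]
wrist_force: [-0.3, 0.6, -0.7]
gripper_width: 0.53
time_s: 7.95
tool_pos: [633.5, -95.3, 78.5]
tcp_rot: [0.0, 0.734, 0.679, 0.0]
wrist_force: [0.1, -0.2, -0.4]
gripper_width: 1.002
time_s: 8.45
tool_pos: [634.2, -95.4, 179.7]
tcp_rot: [0.001, 0.734, 0.679, 0.001]
wrist_force: [0.9, -0.2, -0.1]
gripper_width: 0.997
t 8.55 tcp [632.6 -94.9 177.3] yaw -4.49 tilt [-0.002   0.0005] F [ 0.3  0.  -0.5] M [-0.03  0.01 -0.02] w 1.004 q7 0.26 q [-0.08  0.69  0.32  1.61 -0.26  0.89  0.26]
xyz [ 351.  -190.7   -2.1] rot [-0.002  -0.0004  0.0001] ang 0.1
```

View pics/w7.png

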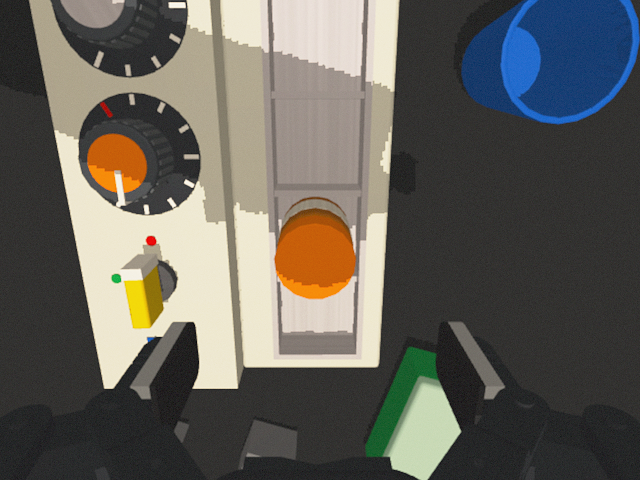

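View pics/top7.png

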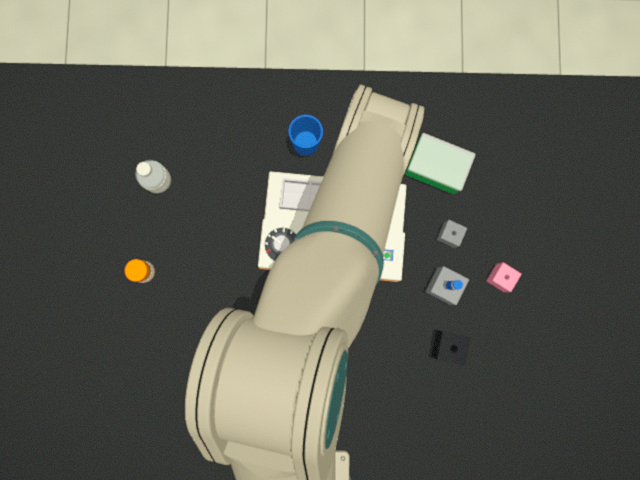

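The first jar stands upright in bay 2, and the other is still at top (136,270). Now for that one.

```bash
python3 -m handwheel '{"xyz":[[42,-20,0],[84,-40,0],[126,-60,0],[168,-80,0],[210,-100,0]],"delta_rot":[[0,0,0],[0,0,0],[0,0,0],[0,0,0],[0,0,0]]}' >/dev/null; python3 -m handwheel '{"xyz":[[42,-20,0],[84,-40,0],[126,-60,0],[168,-80,0],[208,-92,0]],"delta_rot":[[0,0,0],[0,0,0],[0,0,0],[0,0,0],[0,0,0]]}' >/dev/null; python3 -m handwheel '{"xyz":[[0,0,40],[0,0,60],[0,0,60],[0,0,60]],"delta_rot":[[0,0,0],[0,0,0],[0,0,0],[0,0,0]]}'  >/dev/null; python3 -c "
from h import *
snap('wrist','w8.png')";python3 plan.py 476.5 347 33 -4.5
```

```text
t 10.0 tcp [475.3 336.1 118.6] yaw -4.55 tilt [ 0.0002 -0.0003] F [ 0.2  0.  -0.1] M [-0.07 -0.   -0.01] w 1.0 q7 -0.43 q [-0.87  0.7   0.32  1.82 -0.33  0.67 -0.43]
xyz [11.   0.3 85.6] rot [ 0.0002  0.0003 -0.0009] ang 0.1
```

View pics/w8.png

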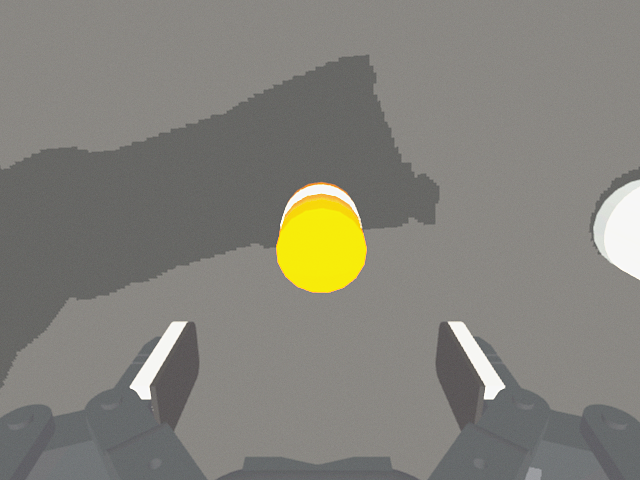

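```bash
python3 -c "
from h import *
print(onz(load('w8'),321.5,249.5,66))"
python3 -m handwheel '{"xyz":[[5,0,25],[9,0,55],[9,0,80],[9,0,84.5],[9,0,84.5]],"delta_rot":[[0,0,0],[0,0,0],[0,0,0],[0,0,0],[0,0,0]]}'
```

```text
[476.63354567 348.24467812  66.        ]
time_s: 10.5
tool_pos: [476.1, 345.1, 34.4]
tcp_rot: [0.0, 0.735, 0.679, 0.0]
wrist_force: [0.5, 0.7, 0.2]
gripper_width: 1.001
```

```bash

python3 -m handwheel '{"xyz":[[2.5,0.3,0],[2.5,0.3,0],[2.5,0.3,0]],"delta_rot":[[0,0,0],[0,0,0],[0,0,0]]}' >/dev/null; python3 -m handwheel '{"xyz":[[0,0,0],[0,0,0],[0,0,0],[0,0,0],[0,0,0]],"delta_rot":[[0,0,0],[0,0,0],[0,0,0],[0,0,0],[0,0,0]]}' 0 30; python3 plan.py; python3 -c "
from h import *
c=snap('wrist','w9.png'); print(onz(c,317.5,377,66))"
```

```text
time_s: 11.3
tool_pos: [476.2, 348.0, 34.3]
tcp_rot: [-0.0, 0.734, 0.679, 0.0]
wrist_force: [-0.8, 0.1, 3.3]
gripper_width: 0.532
t 11.3 tcp [476.2 348.   34.3] yaw -4.5 tilt [0.0002 0.0002] F [-0.8  0.1  3.3] M [-0.05  0.2   0.03] w 0.532 q7 -0.4 q [-0.84  0.83  0.26  1.83 -0.39  0.52 -0.4 ]
[475.41733186 348.03750477  66.        ]
```

View pics/w9.png

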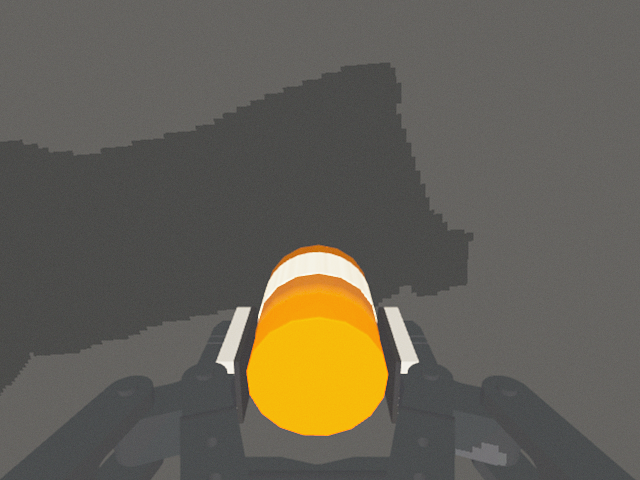

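Jar A is gripped and centred; its cap is at (318,377), as the first jar's was. Lift it and go to bay 0.

```bash
python3 -m handwheel '{"xyz":[[0,0,-20],[0,0,-60],[0,0,-100],[0,0,-130],[0,0,-130]],"delta_rot":[[0,0,0],[0,0,0],[0,0,0],[0,0,0],[0,0,0]]}' >/dev/null;  python3 plan.py 643 20.4 164 -4.5
```

```text
t 11.85 tcp [478.4 349.3 167.8] yaw -4.5 tilt [0.0063 0.0046] F [ 0.2  0.7 -1.8] M [ 0.02 -0.06  0.03] w 0.529 q7 -0.47 q [-0.91  0.64  0.36  1.76 -0.31  0.78 -0.47]
xyz [-315.   189.8    3.3] rot [ 0.0059 -0.0051 -0.    ] ang 0.4
```

```bash
python3 -m handwheel '{"xyz":[[-20,12,0],[-55,34,0],[-90,55,0],[-125,77,0],[-160,98,0]],"delta_rot":[[0,0,0],[0,0,0],[0,0,0],[0,0,0],[0,0,0]]}' >/dev/null;python3 -m handwheel '{"xyz":[[-35,21,0],[-70,43,0],[-105,65,0],[-140,84,0],[-153,94,0]],"delta_rot":[[0,0,0],[0,0,0],[0,0,0],[0,0,0],[0,0,0]]}' >/dev/null;python3 -m handwheel '{"xyz":[[0,0,30],[0,0,53],[0,0,53],[0,0,53],[0,0,53]],"delta_rot":[[0,0,0],[0,0,0],[0,0,0],[0,0,0],[0,0,0]]}' >/dev/null;  python3 plan.py 643 20.4 79 -4.5;python3 -c "
from h import *
w=snap('wrist','w10.png')
yh=np.array([.0793,.9968,0]);xh=np.array([.9968,-.0793,0])
t=np.array([527.7,-35.8,0])
for y in (60,-3,116): print(y,[np.round(proj(w,t+xh*(110+dx)+yh*(y-22)+[0,0,70]),1) for dx in (-31,-27,27,31)])"
```

```text
t 13.35 tcp [643.6  21.3 111.8] yaw -4.46 tilt [0.0015 0.0001] F [ 0.1 -0.2 -1.5] M [ 0.03 -0.01 -0.03] w 0.528 q7 0.1 q [-0.25  0.78  0.29  1.65 -0.3   0.76  0.1 ]
xyz [-1.  -0.6 32.8] rot [ 0.0015 -0.0002  0.0007] ang 0.1
60 [array([255.1, 332.5]), array([263. , 332.5]), array([370.5, 332.7]), array([378.4, 332.7])]
-3 [array([260.3, 433. ]), array([267.5, 433. ]), array([365.6, 433.2]), array([372.9, 433.2])]
116 [array([249.6, 225.6]), array([258.3, 225.6]), array([375.6, 225.8]), array([384.3, 225.8])]
```

View pics/w10.png

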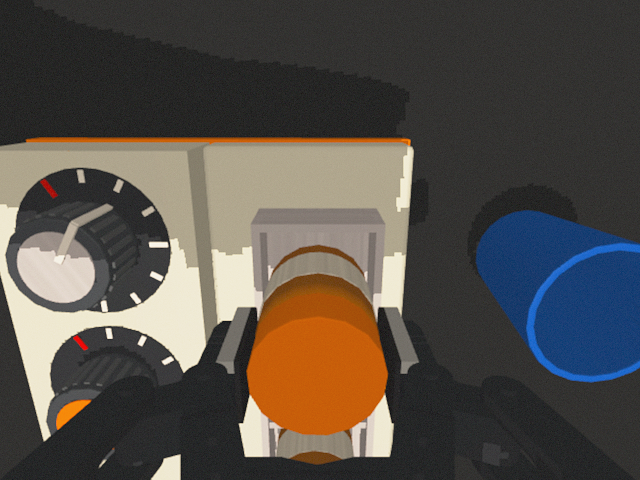

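```bash
python3 -m handwheel '{"xyz":[[-1,-0.6,0],[-1,-0.6,0],[-1,-0.6,0],[-1,-0.6,0]],"delta_rot":[[0,0,0],[0,0,0],[0,0,0],[0,0,0]]}' >/dev/null;  python3 plan.py 643 20.4 79 -4.5;python3 -c "
from h import *
w=snap('wrist','w11.png')
yh=np.array([.0793,.9968,0]);xh=np.array([.9968,-.0793,0])
t=np.array([527.7,-35.8,0])
g=cv2.cvtColor(w['pixels'],cv2.COLOR_BGR2GRAY).astype(int)
print('col',g[200:245,318]); print('row',g[229,245:275],g[229,365:392])
for y in (60,-3,114,118): print(y,[np.round(proj(w,t+xh*(110+dx)+yh*(y-22)+[0,0,70]),1) for dx in (-31,-27,27,31)])"
```

```text
t 13.8 tcp [642.3  19.9 111.2] yaw -4.5 tilt [0.0004 0.0001] F [ 0.1  0.3 -2.1] M [0. 0. 0.] w 0.527 q7 0.11 q [-0.25  0.78  0.29  1.65 -0.3   0.76  0.11]
xyz [ 0.5  0.6 32.2] rot [ 0.0004 -0.0001  0.    ] ang 0.0
col [164 169 164 166 167 158 136 121 125 121 124 124 127 127 125 124 126 122
 122 124 121 136 145 145 147 145 146 147 146 146 145 145 144 146 143 147
 146 145 143 142 143 145 143 148 127]
row [166 168 165 165 171 167 168 166 156 145 146 147 144 146 146 148 147 140
 141 139 142 143 139 140 145 146 147 145 148 145] [145 145 150 148 150 146 141 138 136 142 139 140 140 137 142 146 145 146
 146 145 147 148 149 161 169 165 170]
60 [array([257.2, 330.5]), array([265.2, 330.5]), array([373.2, 330.7]), array([381.2, 330.7])]
-3 [array([262.3, 431.7]), array([269.6, 431.7]), array([368.1, 431.8]), array([375.4, 431.8])]
114 [array([252., 227.]), array([260.7, 227. ]), array([378.4, 227.2]), array([387.1, 227.2])]
118 [array([251.6, 218.6]), array([260.4, 218.6]), array([378.8, 218.8]), array([387.5, 218.8])]
```

```bash

python3 -m handwheel '{"xyz":[[0,0.7,0],[0,0.7,10],[0,0.7,20],[0,0.7,30],[0,0.7,30]],"delta_rot":[[0,0,0],[0,0,0],[0,0,0],[0,0,0],[0,0,0]]}' ; python3 -m handwheel '{"xyz":[[0,0,0.5],[0,0,2],[0,0,2]],"delta_rot":[[0,0,0],[0,0,0],[0,0,0]]}' ; python3 plan.py
```

```text
time_s: 14.35
tool_pos: [642.1, 19.8, 79.1]
tcp_rot: [-0.001, 0.734, 0.679, -0.001]
wrist_force: [0.3, -0.5, -1.4]
gripper_width: 0.526
time_s: 14.65
tool_pos: [642.8, 19.9, 78.9]
tcp_rot: [-0.0, 0.734, 0.679, -0.0]
wrist_force: [0.9, -0.8, -1.4]
gripper_width: 0.527
t 14.65 tcp [642.8  19.9  78.9] yaw -4.5 tilt [-0.0003  0.0001] F [ 0.9 -0.8 -1.4] M [ 0.01  0.05 -0.02] w 0.527 q7 0.12 q [-0.24  0.82  0.28  1.66 -0.31  0.7   0.12]
```

```bash

python3 -m handwheel '{"xyz":[[0,0,0.5],[0,0,0.5],[0,0,0.5],[0,0,0.5],[0,0,0.5]],"delta_rot":[[0,0,0],[0,0,0],[0,0,0],[0,0,0],[0,0,0]]}' 1; python3 -m handwheel '{"xyz":[[0,0,-25],[0,0,-60],[0,0,-100],[0,0,-140],[0,0,-140]],"delta_rot":[[0,0,0],[0,0,0],[0,0,0],[0,0,0],[0,0,0]]}' >/dev/null; python3 plan.py 534.3 0 260 -4.5
```

```text
time_s: 15.15
tool_pos: [643.0, 19.8, 78.5]
tcp_rot: [0.0, 0.734, 0.679, 0.0]
wrist_force: [-0.1, -0.1, 0.4]
gripper_width: 0.996
t 15.65 tcp [646.7  19.3 224.7] yaw -4.51 tilt [0.0115 0.0003] F [-0.5  0.1 -0.3] M [-0.03 -0.03 -0.02] w 1.002 q7 0.07 q [-0.28  0.65  0.35  1.55 -0.25  0.97  0.07]
xyz [ -28.  -110.2  -36.6] rot [ 0.0114 -0.0012 -0.0001] ang 0.7
```

```bash

python3 -m handwheel '{"xyz":[[-12,-30,-10],[-24,-60,-20],[-35,-90,-30],[-35,-90,-30],[-35,-90,-30]],"delta_rot":[[0,0,0],[0,0,0],[0,0,0],[0,0,0],[0,0,0]]}' >/dev/null; python3 -m handwheel '{"xyz":[[0,0,0],[0,0,0]],"delta_rot":[[0,0,0],[0,0,0]]}' >/dev/null; python3 -c "
from h import *
snap('wrist','w12.png')"; python3 plan.py;  python3 meas.py w12 160 0 345 420
```

```text
t 16.4 tcp [551.1  -7.6 247.8] yaw -4.45 tilt [-0.0005 -0.0002] F [ 0.3  0.2 -0. ] M [-0.03  0.08 -0.03] w 0.997 q7 0.1 q [-0.28  0.49  0.37  1.78 -0.21  0.91  0.1 ]Traceback (most recent call last):
  File "meas.py", line 22, in <module>
    f=feats(c,roi)
  File "meas.py", line 17, in feats
    e=cv2.fitEllipse(cv2.convexHull(k)); f["ring"].append((np.array(e[0])+o,e[1],cv2.contourArea(k)))
cv2.error: OpenCV(4.12.0) /io/opencv/modules/imgproc/src/shapedescr.cpp:361: error: (-201:Incorrect size of input array) There should be at least 5 points to fit the ellipse in function 'fitEllipseNoDirect'
```

View pics/w12.png

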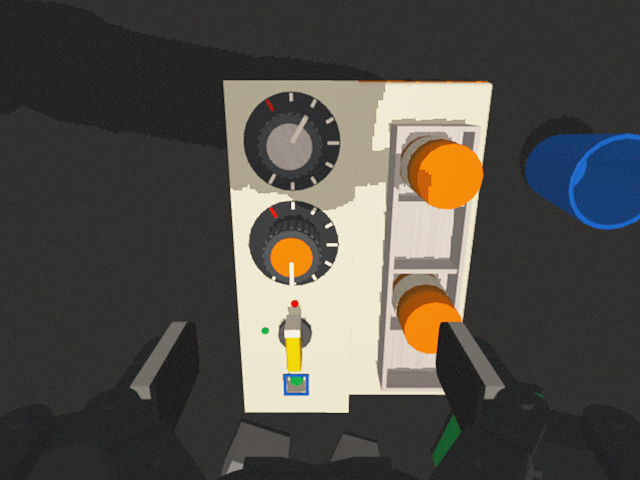

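```bash
sed -i 's/if len(k)>20:/if len(cv2.convexHull(k))>=5 and len(k)>20:/' meas.py; python3 meas.py w12 238 85 345 198|grep ring;python3 meas.py w12 238 198 345 288 | grep ring; python3 meas.py w12 240 295 330 408; python3 -c "
from h import *
w=load('w12')
cv2.imwrite('pics/w12z.png',cv2.resize(w['pixels'][85:295,235:350],None,fx=2.8,fy=2.8,interpolation=cv2.INTER_CUBIC))
def ang(a,b):
    d=onz(w,*b,91)-onz(w,*a,91); return 120-(np.degrees(np.arctan2(d[1],d[0]))+4.55)
print(ang((291,143),(306,117)),ang((291,264),(291,283)))
"
```

```text
ring [291.5 140.7] (array([96.1, 99. ]), 7169.5) [534.4  47.2  60. ]
ring [293.3 242.5] (array([83.9, 88.7]), 4048.5) [527.9 -35.6  60. ]
blue [295.5 384. ] [485.5] [ 516.6 -176.    60. ]
red [294.1 303.3] [39] [523.3 -91.8  60. ]
green [264.6 330.3] [32] [ 494.3 -116.7   60. ]
green [296.2 380.4] [83] [ 517.6 -172.1   60. ]
ring [295.8 383.8] (array([29.3, 32.2]), 462.5) [ 516.9 -175.8   60. ]
ring [235.4 344.8] (array([  7.7, 136.1]), 79.5) [ 466.  -129.5   60. ]
ring [287.  333.1] (array([16.9, 27. ]), 78.5) [ 514.1 -121.    60. ]
ring [304.2 332.7] (array([12.6, 28. ]), 197.5) [ 529.6 -121.8   60. ]
61.25037155251323 211.00860338348286
```

View pics/w12z.png

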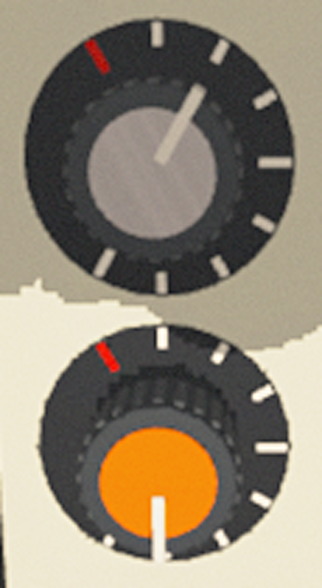

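```bash
python3 plan.py 534.4 47.2 130 55.5
python3 -m handwheel '{"xyz":[[20,-8,0],[40,-16,0],[53.3,-21,10],[53.3,-21,40],[53.3,-21,75]],"delta_rot":[[0,0,-0.14],[0,0,-0.28],[0,0,-0.42],[0,0,-0.56],[0,0,-0.70]]}' 0.85 60;  python3 plan.py 534.4 47.2 90 55.5
```

```text
t 16.4 tcp [551.1  -7.6 247.8] yaw -4.45 tilt [-0.0005 -0.0002] F [ 0.3  0.2 -0. ] M [-0.03  0.08 -0.03] w 0.997 q7 0.1 q [-0.28  0.49  0.37  1.78 -0.21  0.91  0.1 ]
xyz [ 53.3 -20.8 117.8] rot [-6.0000e-04 -1.0000e-04 -1.0464e+00] ang 60.0
time_s: 16.9
tool_pos: [535.2, 48.1, 173.3]
tcp_rot: [0.001, 0.454, 0.891, 0.001]
wrist_force: [0.9, -0.2, -0.7]
gripper_width: 0.849
t 16.9 tcp [535.2  48.1 173.3] yaw 36.05 tilt [0.0034 0.0009] F [ 0.9 -0.2 -0.7] M [-0.05  0.01  0.03] w 0.849 q7 0.6 q [-0.24  0.55  0.15  1.9  -0.12  0.7   0.6 ]
xyz [-0.1 -1.4 83.3] rot [ 0.003   0.0018 -0.3395] ang 19.5
```

```bash

python3 -m handwheel '{"xyz":[[0,0,15],[0,0,35],[0,0,55],[0,0,65],[0,0,65]],"delta_rot":[[0,0,-0.1],[0,0,-0.2],[0,0,-0.34],[0,0,-0.34],[0,0,-0.34]]}'>/dev/null; python3 -m handwheel '{"xyz":[[0,0,0],[0,0,0]],"delta_rot":[[0,0,0],[0,0,0]]}' >/dev/null; python3 plan.py 534.4 47.2 66 55.5; python3 -c "
from h import *
snap('wrist','w13.png')"
```

```text
t 17.6 tcp [534.5  46.9 109.3] yaw 55.02 tilt [0.0018 0.    ] F [ 0.7 -0.2 -0.1] M [-0.01 -0.05  0.  ] w 0.847 q7 0.86 q [-0.16  0.64  0.04  1.95 -0.04  0.55  0.86]
xyz [ 0.3  0.1 43.3] rot [ 0.001   0.0014 -0.0084] ang 0.5
```

View pics/w13.png

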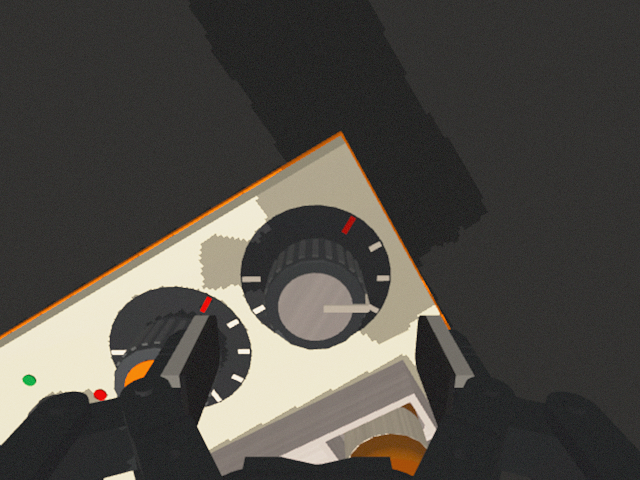

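```bash

python3 -m handwheel '{"xyz":[[0.3,0,15],[0.3,0,30],[0.3,0,43],[0.3,0,43],[0.3,0,43]],"delta_rot":[[0,0,-0.008],[0,0,-0.008],[0,0,-0.008],[0,0,-0.008],[0,0,-0.008]]}'>/dev/null; python3 plan.py 534.4 47.2 66 55.5; python3 -m handwheel '{"xyz":[[0,0,0],[0,0,0],[0,0,0],[0,0,0],[0,0,0]],"delta_rot":[[0,0,0],[0,0,0],[0,0,0],[0,0,0],[0,0,0]]}' 0 60;python3 plan.py 534.4 47.2 66 55.5;
```

```text
t 18.15 tcp [533.6  47.   65.6] yaw 55.54 tilt [ 0.0001 -0.0001] F [-0.2 -0.7  0.8] M [ 0.04 -0.01 -0.02] w 0.848 q7 0.87 q [-0.16  0.72  0.03  1.97 -0.04  0.46  0.87]
xyz [-0.6  0.7 -0.4] rot [-0.      0.0001  0.0006] ang 0.0
time_s: 18.65
tool_pos: [533.7, 46.6, 66.5]
tcp_rot: [0.0, 0.296, 0.955, 0.0]
wrist_force: [-2.0, -0.8, 5.3]
gripper_width: 0.493
t 18.65 tcp [533.7  46.6  66.5] yaw 55.53 tilt [ 0.0008 -0.0002] F [-2.  -0.8  5.3] M [-0.16  0.3   0.07] w 0.493 q7 0.87 q [-0.16  0.71  0.03  1.97 -0.04  0.46  0.87]
xyz [-0.3  0.9  0.5] rot [0.0003 0.0008 0.0005] ang 0.1
```

```bash
Z='"xyz":[[0,0,0],[0,0,0],[0,0,0],[0,0,0],[0,0,0]]'
python3 -m handwheel '{"xyz":[[0,0,0],[0,0,0],[0,0,0],[0,0,0],[0,0,0]],"delta_rot":[[0,0,0.06],[0,0,0.18],[0,0,0.3],[0,0,0.42],[0,0,0.54]]}';python3 plan.py; python3 -m handwheel '{"xyz":[[0,0,0],[0,0,0],[0,0,0],[0,0,0],[0,0,0]],"delta_rot":[[0,0,0.12],[0,0,0.24],[0,0,0.36],[0,0,0.48],[0,0,0.6]]}';python3 plan.py;
```

```text
time_s: 19.15
tool_pos: [534.6, 47.3, 66.5]
tcp_rot: [0.001, 0.542, 0.84, 0.001]
wrist_force: [-0.5, 0.0, 2.5]
gripper_width: 0.495
t 19.15 tcp [534.6  47.3  66.5] yaw 24.34 tilt [0.0026 0.0008] F [-0.5  0.   2.5] M [ 0.08 -0.17  0.21] w 0.495 q7 0.52 q [-0.25  0.72  0.16  1.97 -0.24  0.46  0.52]
time_s: 19.65
tool_pos: [536.0, 47.5, 66.6]
tcp_rot: [0.001, 0.766, 0.643, 0.002]
wrist_force: [3.0, 0.1, -0.1]
gripper_width: 0.494
t 19.65 tcp [536.   47.5  66.6] yaw -10.01 tilt [0.0051 0.0007] F [ 3.   0.1 -0.1] M [ 0.15 -0.52  0.16] w 0.494 q7 0.13 q [-0.35  0.74  0.32  1.97 -0.46  0.49  0.13]
```

```bash

python3 -m handwheel '{"xyz":[[0,0,0],[0,0,0],[0,0,0],[0,0,0],[0,0,0]],"delta_rot":[[0,0,0.12],[0,0,0.24],[0,0,0.36],[0,0,0.48],[0,0,0.6]]}' >/dev/null; python3 plan.py; python3 -m handwheel '{"xyz":[[0,0,0],[0,0,0],[0,0,0],[0,0,0],[0,0,0]],"delta_rot":[[0,0,0.12],[0,0,0.24],[0,0,0.354],[0,0,0.354],[0,0,0.354]]}'>/dev/null;python3 plan.py; python3 -c "
from h import *
snap('wrist','w14.png')"
```

```text
t 20.15 tcp [537.2  46.9  66.6] yaw -44.4 tilt [ 0.0074 -0.0005] F [ 5.3 -1.  -2.5] M [-0.11 -0.95  0.1 ] w 0.497 q7 -0.28 q [-0.44  0.77  0.48  1.98 -0.66  0.54 -0.28]
t 20.65 tcp [537.7  46.3  66.6] yaw -64.44 tilt [ 0.0082 -0.0019] F [ 5.9 -2.2 -2.4] M [-0.23 -1.22  0.07] w 0.491 q7 -0.53 q [-0.5   0.8   0.57  1.98 -0.77  0.59 -0.53]
```

View pics/w14.png

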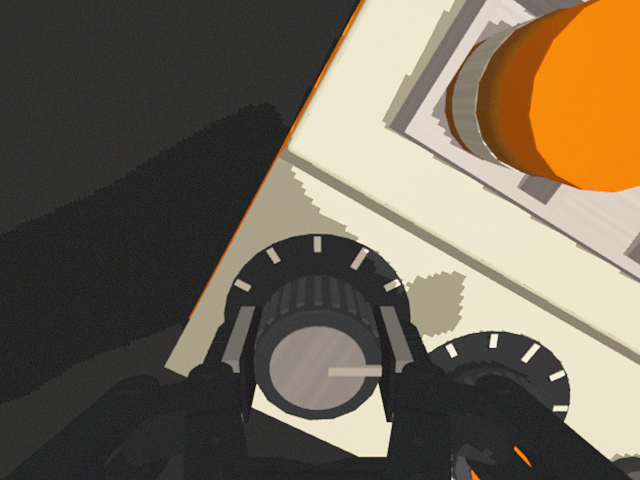

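```bash

python3 -m handwheel '{"xyz":[[0,0,0],[0,0,0],[0,0,0],[0,0,0]],"delta_rot":[[0,0,0],[0,0,0],[0,0,0],[0,0,0]]}' 0.8; python3 -m handwheel '{"xyz":[[0,0,-20],[0,0,-60],[0,0,-100],[0,0,-125],[0,0,-125]],"delta_rot":[[0,0,0],[0,0,0],[0,0,0],[0,0,0],[0,0,0]]}'>/dev/null; python3 -m handwheel '{"xyz":[[0,0,0]],"delta_rot":[[0,0,0]]}' >/dev/null;python3 plan.py 527.8 -35.7 150 -64.5; python3 -c "
from h import *
snap('wrist','w15.png')"
```

```text
time_s: 21.1
tool_pos: [533.1, 47.2, 65.5]
tcp_rot: [-0.0, 0.975, 0.221, -0.0]
wrist_force: [0.3, -0.3, -0.3]
gripper_width: 0.801
t 21.7 tcp [533.2  47.4 190.5] yaw -64.41 tilt [0.0002 0.0008] F [ 0.   0.5 -1. ] M [-0.01 -0.01  0.01] w 0.8 q7 -0.68 q [-0.63  0.63  0.76  1.9  -0.58  0.85 -0.68]
xyz [-40.8  72.6  40.5] rot [-0.0007 -0.0005  0.0016] ang 0.1
```

View pics/w15.png

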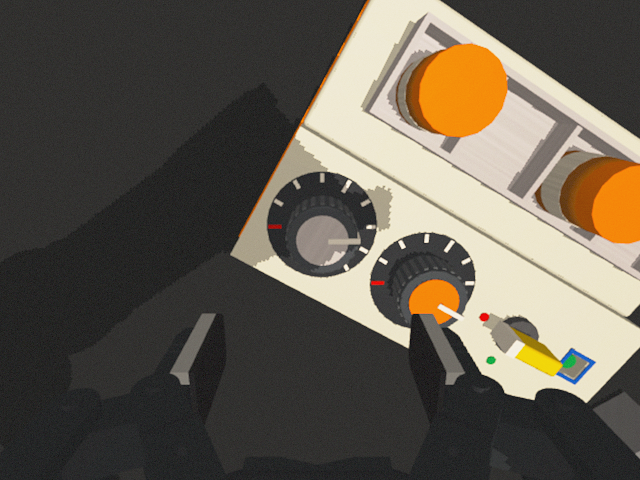

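```bash
python3 -c "
from h import *
w=load('w15')
def ang(a,b):
    d=onz(w,*b,91)-onz(w,*a,91); return 120-(np.degrees(np.arctan2(d[1],d[0]))+4.55)
print(ang((328,241),(360,241)),ang((439,306),(462,319)))
"
```

```text
179.7941941117884 210.53666500949646
```

```bash

python3 -m handwheel '{"xyz":[[-20,36,20],[-40.8,72.6,40],[-40.8,72.6,70],[-40.8,72.6,80],[-40.8,72.6,80]],"delta_rot":[[0,0,0],[0,0,0],[0,0,0],[0,0,0],[0,0,0]]}' >/dev/null; python3 -m handwheel '{"xyz":[[0,0,0],[0,0,0]],"delta_rot":[[0,0,0],[0,0,0]]}' >/dev/null;python3 plan.py 527.8 -35.7 66 -64.5; python3 -c "
from h import *
snap('wrist','w16.png')"
```

```text
t 22.45 tcp [528.8 -35.3 111.2] yaw -64.33 tilt [0.0014 0.0002] F [-0.   0.5  0.6] M [ 0.02 -0.01 -0.03] w 0.799 q7 -0.43 q [-0.39  0.72  0.63  1.97 -0.69  0.67 -0.43]
xyz [-1.1 -0.1 45.2] rot [ 0.0004 -0.0014  0.0029] ang 0.2
```

View pics/w16.png

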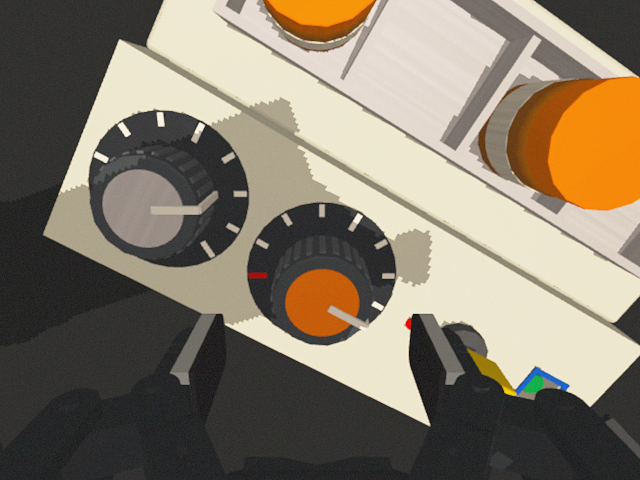

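```bash

python3 -m handwheel '{"xyz":[[-0.8,0,0],[-0.8,0,5],[-0.8,0,20],[-0.8,0,35],[-0.8,0,45]],"delta_rot":[[0,0,0],[0,0,0],[0,0,0],[0,0,0],[0,0,0]]}' 0.66 >/dev/null; python3 -m handwheel '{"xyz":[[0,0,0],[0,0,0]],"delta_rot":[[0,0,0],[0,0,0]]}' >/dev/null;python3 plan.py 527.8 -35.7 66 -64.5;  python3 -m handwheel '{"xyz":[[0,0,0],[0,0,0],[0,0,0],[0,0,0]],"delta_rot":[[0,0,0],[0,0,0],[0,0,0],[0,0,0]]}' 0 60;python3 plan.py
```

```text
t 23.2 tcp [527.3 -36.7  65.6] yaw -64.44 tilt [ 0.     -0.0002] F [ 0.1 -0.  -0.6] M [-0.04  0.01  0.01] w 0.659 q7 -0.37 q [-0.34  0.79  0.56  2.   -0.76  0.57 -0.37]
xyz [ 0.8 -0.7 -0.4] rot [0.0001 0.0001 0.001 ] ang 0.1
time_s: 23.6
tool_pos: [528.4, -37.8, 66.6]
tcp_rot: [0.001, 0.975, 0.221, 0.001]
wrist_force: [0.2, -2.8, 6.0]
gripper_width: 0.493
t 23.6 tcp [528.4 -37.8  66.6] yaw -64.48 tilt [ 0.003  -0.0017] F [ 0.2 -2.8  6. ] M [-0.61  0.07  0.05] w 0.493 q7 -0.37 q [-0.34  0.79  0.56  2.   -0.76  0.57 -0.37]
```

```bash

python3 -m handwheel '{"xyz":[[0.8,-0.7,0],[0.8,-0.7,0],[0.8,-0.7,0],[0.8,-0.7,0],[0.8,-0.7,0]],"delta_rot":[[0,0,-0.06],[0,0,-0.18],[0,0,-0.3],[0,0,-0.42],[0,0,-0.54]]}'>/dev/null;python3 plan.py; python3 -m handwheel '{"xyz":[[0,0,0],[0,0,0],[0,0,0],[0,0,0],[0,0,0]],"delta_rot":[[0,0,-0.12],[0,0,-0.24],[0,0,-0.36],[0,0,-0.48],[0,0,-0.6]]}'>/dev/null;python3 plan.py;python3 -m handwheel '{"xyz":[[0,0,0],[0,0,0],[0,0,0],[0,0,0],[0,0,0]],"delta_rot":[[0,0,-0.12],[0,0,-0.24],[0,0,-0.36],[0,0,-0.48],[0,0,-0.6]]}' >/dev/null; python3 plan.py; python3 -m handwheel '{"xyz":[[0,0,0],[0,0,0],[0,0,0],[0,0,0],[0,0,0]],"delta_rot":[[0,0,-0.12],[0,0,-0.24],[0,0,-0.354],[0,0,-0.354],[0,0,-0.354]]}'>/dev/null;python3 plan.py; python3 -c "
from h import *
snap('wrist','w17.png')"
```

```text
t 24.1 tcp [528.7 -38.   66.6] yaw -33.32 tilt [ 0.0031 -0.003 ] F [-0.4 -4.2  4.5] M [-1.03  0.09 -0.08] w 0.49 q7 0.01 q [-0.25  0.75  0.42  2.   -0.59  0.51  0.01]
t 24.6 tcp [529.  -38.1  66.6] yaw 1.03 tilt [ 0.0036 -0.003 ] F [-0.  -5.4  5.3] M [-1.1   0.03 -0.06] w 0.497 q7 0.41 q [-0.15  0.73  0.26  1.99 -0.38  0.47  0.41]
t 25.1 tcp [529.4 -38.   66.6] yaw 35.42 tilt [ 0.004  -0.0028] F [ 1.7 -4.9  4.7] M [-1.03 -0.12 -0.09] w 0.497 q7 0.79 q [-0.06  0.71  0.11  1.99 -0.16  0.44  0.79]
t 25.6 tcp [529.6 -37.8  66.6] yaw 55.35 tilt [ 0.0042 -0.0023] F [ 1.3 -5.8  5.7] M [-1.07 -0.36 -0.  ] w 0.496 q7 1.01 q [ 0.    0.71  0.02  1.99 -0.03  0.44  1.01]
```

View pics/w17.png

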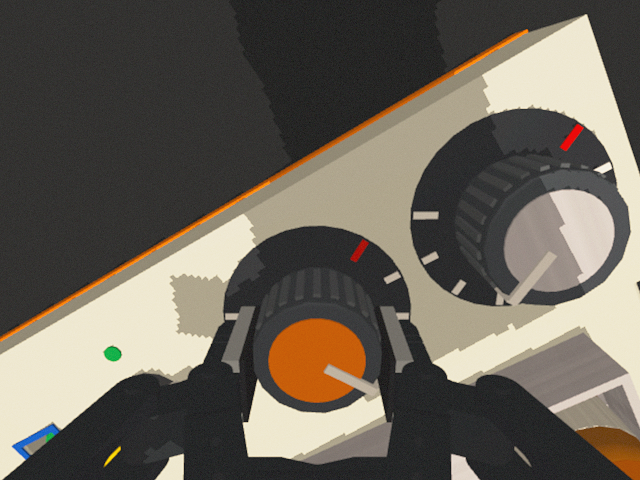

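```bash

python3 -m handwheel '{"xyz":[[0,0,0],[0,0,0],[0,0,0],[0,0,0]],"delta_rot":[[0,0,0],[0,0,0],[0,0,0],[0,0,0]]}' 0.7; python3 -m handwheel '{"xyz":[[0,0,-20],[0,0,-60],[0,0,-100],[0,0,-125],[0,0,-125]],"delta_rot":[[0,0,0],[0,0,0],[0,0,0],[0,0,0],[0,0,0]]}'>/dev/null; python3 -m handwheel '{"xyz":[[0,0,0]],"delta_rot":[[0,0,0]]}' >/dev/null;python3 plan.py 521.3 -117.5 150 -4.5; python3 -c "
from h import *
snap('wrist','w18.png')"
```

```text
time_s: 26.05
tool_pos: [527.3, -34.9, 65.3]
tcp_rot: [-0.0, 0.296, 0.955, 0.0]
wrist_force: [-0.9, 0.7, -0.4]
gripper_width: 0.7
t 26.65 tcp [527.5 -35.2 190.6] yaw 55.56 tilt [0.0004 0.0002] F [-0.3  0.7 -0. ] M [-0.02 -0.02  0.02] w 0.698 q7 1.01 q [-0.01  0.51  0.03  1.9  -0.03  0.73  1.01]
xyz [-41.4 -71.4  40.6] rot [ 5.0000e-04 -0.0000e+00  1.0482e+00] ang 60.1
```

View pics/w18.png

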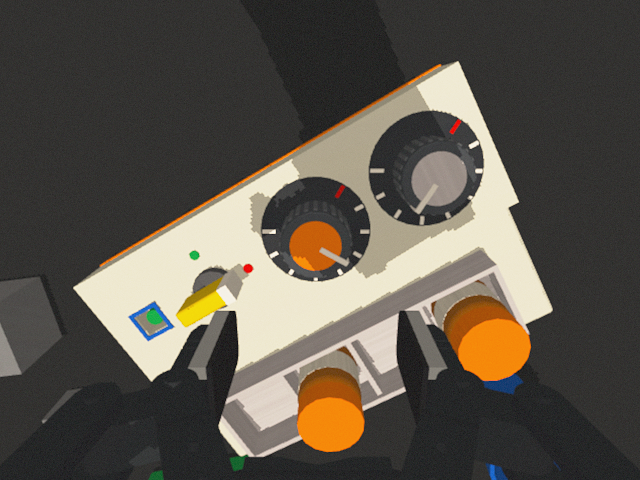

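```bash
python3 -c "
from h import *
w=load('w18')
cv2.imwrite('pics/w18z.png',cv2.resize(w['pixels'][100:340,120:500],None,fx=2,fy=2,interpolation=cv2.INTER_CUBIC))
def ang(a,b):
    d=onz(w,*b,91)-onz(w,*a,91); return 120-(np.degrees(np.arctan2(d[1],d[0]))+4.55)
print(ang((321,249),(347,264)), ang((436,186),(418,213)))
yh=np.array([.0793,.9968,0]);xh=np.array([.9968,-.0793,0]);t=np.array([527.8,-35.7,0])
print(t+yh*-82, [t+yh*-82+yh*s*20 for s in(1,-1)])
hsv=cv2.cvtColor(w['pixels'],cv2.COLOR_BGR2HSV); m=cv2.inRange(hsv,(22,150,120),(33,255,255))
cn=max(cv2.findContours(m,0,1)[0],key=cv2.contourArea); print(cv2.minAreaRect(cn))
"
```

```text
91.31821380853074 179.53658290579403
[ 521.2974 -117.4376    0.    ] [array([522.8834, -97.5016,   0.    ]), array([ 519.7114, -137.3736,    0.    ])]
((202.70001220703125, 302.6000061035156), (26.295360565185547, 58.91649627685547), 60.2551155090332)
```

View pics/w18z.png

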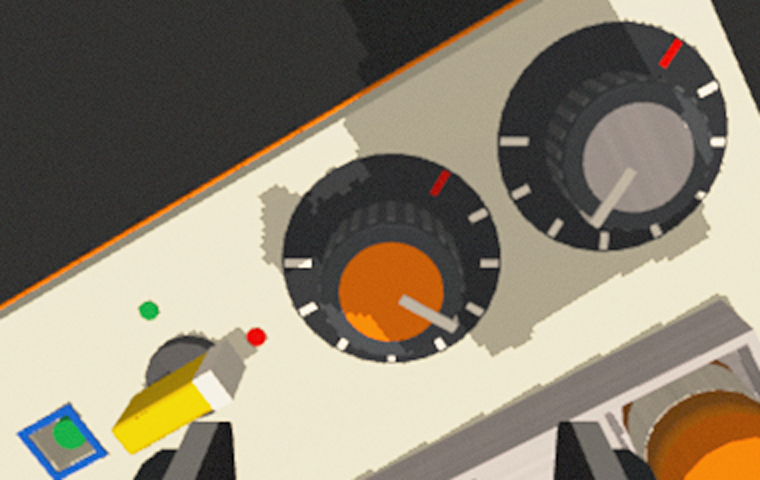

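```bash

python3 -m handwheel '{"xyz":[[-14,-24,10],[-28,-48,20],[-41.4,-71.4,40],[-41.4,-71.4,60],[-41.4,-71.4,60]],"delta_rot":[[0,0,0.14],[0,0,0.28],[0,0,0.42],[0,0,0.56],[0,0,0.7]]}' 0.5 40 >/dev/null; python3 -m handwheel '{"xyz":[[0,0,0],[0,0,0],[0,0,0],[0,0,0],[0,0,0]],"delta_rot":[[0,0,0.14],[0,0,0.28],[0,0,0.348],[0,0,0.348],[0,0,0.348]]}' >/dev/null; python3 plan.py 521.3 -117.4 68 -4.5;python3 -c "
from h import *
w=snap('wrist','w19.png')
hsv=cv2.cvtColor(w['pixels'],cv2.COLOR_BGR2HSV); m=cv2.inRange(hsv,(22,150,120),(33,255,255))
cn=max(cv2.findContours(m,0,1)[0],key=cv2.contourArea); print(cv2.minAreaRect(cn))
yh=np.array([.0793,.9968,0]);xh=np.array([.9968,-.0793,0]);t=np.array([521.3,-117.4,94])
for a in(-20,20):
  for b in(-6,6): print(a,b,np.round(proj(w,t+yh*a+xh*b),1))
"
```

```text
t 27.7 tcp [ 520.6 -117.6  129.3] yaw -4.39 tilt [-0.0024  0.0001] F [0.5 0.8 0.3] M [ 0.03 -0.01 -0.02] w 0.497 q7 0.4 q [-0.03  0.63  0.31  1.94 -0.31  0.62  0.4 ]
xyz [ 0.2  0.8 61.3] rot [-0.0024  0.0001  0.002 ] ang 0.2
((321.8925476074219, 293.58258056640625), (62.249656677246094, 25.663551330566406), 87.45519256591797)
-20 -6 [308.1 324.4]
-20 6 [333.  324.5]
20 -6 [307.7 246. ]
20 6 [334.3 246.1]
```

View pics/w19.png

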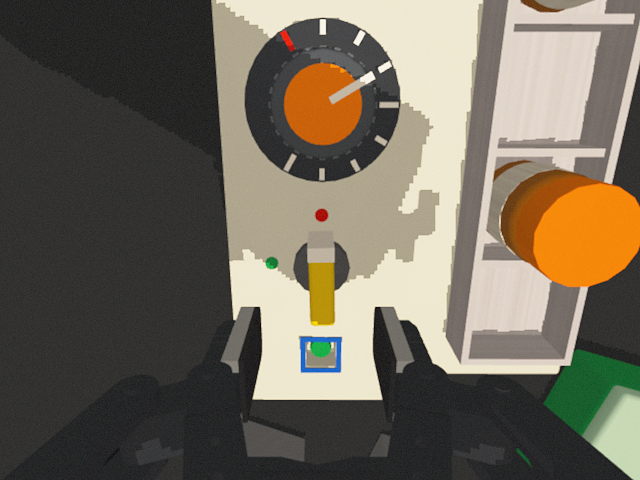

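```bash

python3 -m handwheel '{"xyz":[[0,0.7,20],[0,0.7,40],[0,0.7,60],[0,0.7,60],[0,0.7,60]],"delta_rot":[[0,0,0],[0,0,0],[0,0,0],[0,0,0],[0,0,0]]}' >/dev/null;  python3 plan.py 521.3 -117.4 69 -4.5; python3 -m handwheel '{"xyz":[[0,0,0],[0,0,0],[0,0,0],[0,0,0],[0,0,0]],"delta_rot":[[0,0,0],[0,0,0],[0,0,0],[0,0,0],[0,0,0]]}' 0 60; python3 plan.py 521.3 -117.4 69 -4.5
```

```text
t 28.25 tcp [ 521.9 -118.    70.4] yaw -4.49 tilt [-0.0009  0.0002] F [1.  0.4 0.8] M [-0.01 -0.    0.01] w 0.502 q7 0.44 q [ 0.01  0.72  0.25  1.97 -0.36  0.49  0.44]
xyz [ 0.5 -0.6  1.4] rot [-0.0009 -0.0002  0.0002] ang 0.1
time_s: 28.75
tool_pos: [522.6, -118.0, 71.5]
tcp_rot: [0.001, 0.734, 0.679, 0.001]
wrist_force: [-2.1, 0.8, 6.8]
gripper_width: 0.127
t 28.75 tcp [ 522.6 -118.    71.5] yaw -4.49 tilt [ 0.0015 -0.0001] F [-2.1  0.8  6.8] M [-0.01  0.23  0.02] w 0.127 q7 0.44 q [ 0.01  0.72  0.25  1.97 -0.36  0.49  0.44]
xyz [ 0.4 -1.4  2.5] rot [ 0.0015 -0.      0.0002] ang 0.1
```

```bash

python3 -m handwheel '{"xyz":[[0.4,-1,0],[0.4,-1,0],[0.4,-1,0],[0.4,-1,0],[0.4,-1,0]],"delta_rot":[[0,0,-0.05],[0,0,-0.15],[0,0,-0.27],[0,0,-0.39],[0,0,-0.51]]}'>/dev/null;python3 plan.py; python3 -m handwheel '{"xyz":[[0,0,0],[0,0,0],[0,0,0],[0,0,0],[0,0,0]],"delta_rot":[[0,0,-0.12],[0,0,-0.24],[0,0,-0.36],[0,0,-0.48],[0,0,-0.6]]}'>/dev/null;python3 plan.py;python3 -m handwheel '{"xyz":[[0,0,0],[0,0,0],[0,0,0],[0,0,0],[0,0,0]],"delta_rot":[[0,0,-0.12],[0,0,-0.24],[0,0,-0.36],[0,0,-0.45],[0,0,-0.45]]}' >/dev/null; python3 plan.py
```

```text
t 29.25 tcp [ 522.  -118.    71.5] yaw 24.97 tilt [ 0.0022 -0.001 ] F [-1.7 -1.4  5.4] M [-0.16  0.18 -0.07] w 0.13 q7 0.77 q [ 0.09  0.71  0.12  1.97 -0.17  0.47  0.77]
t 29.75 tcp [ 521.4 -118.6   71.5] yaw 59.32 tilt [ 0.0011 -0.0015] F [-1.3 -2.6  7. ] M [-0.33  0.38 -0.04] w 0.125 q7 1.16 q [ 0.19  0.7  -0.03  1.97  0.05  0.47  1.16]
t 30.25 tcp [ 521.2 -119.1   71.5] yaw 84.92 tilt [ 0.0007 -0.0019] F [-1.  -2.5  6.9] M [-0.5   0.42 -0.01] w 0.125 q7 1.45 q [ 0.27  0.71 -0.15  1.97  0.21  0.48  1.45]
```

```bash

python3 -m handwheel '{"xyz":[[0,0,0],[0,0,0],[0,0,0]],"delta_rot":[[0,0,-0.02],[0,0,-0.03],[0,0,-0.03]]}';python3 plan.py; python3 -m handwheel '{"xyz":[[0,0,0],[0,0,0],[0,0,0],[0,0,0]],"delta_rot":[[0,0,0],[0,0,0],[0,0,0],[0,0,0]]}' 0.5 >/dev/null; python3 -m handwheel '{"xyz":[[0,0,-20],[0,0,-60],[0,0,-100],[0,0,-125],[0,0,-125]],"delta_rot":[[0,0,0],[0,0,0],[0,0,0],[0,0,0],[0,0,0]]}'>/dev/null; python3 -m handwheel '{"xyz":[[0,0,0]],"delta_rot":[[0,0,0]]}' >/dev/null;python3 plan.py;  python3 -c "
from h import *
snap('wrist','w20.png')"
```

```text
time_s: 30.55
tool_pos: [521.2, -119.1, 71.5]
tcp_rot: [0.0, 0.031, 1.0, -0.001]
wrist_force: [-2.1, -1.9, 6.6]
gripper_width: 0.127
t 30.55 tcp [ 521.2 -119.1   71.5] yaw 86.4 tilt [ 0.0007 -0.0019] F [-2.1 -1.9  6.6] M [-0.48  0.33 -0.49] w 0.127 q7 1.47 q [ 0.27  0.71 -0.15  1.97  0.22  0.48  1.47]
t 31.55 tcp [ 521.1 -117.4  195.6] yaw 86.61 tilt [ 0.0006 -0.0002] F [-0.3 -0.3 -0.4] M [ 0.01 -0.03 -0.01] w 0.5 q7 1.52 q [ 0.32  0.52 -0.22  1.88  0.16  0.77  1.52]
```

View pics/w20.png

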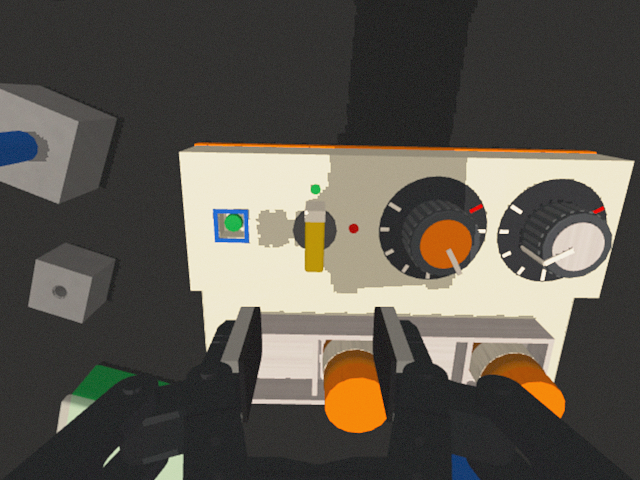

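The clamp's white end is at the green dot (315,189 in this view), and the moment showed it reached its stop. Next, the stylus.

```bash
python3 -c "
from h import *
t=load('top0'); s=load('scene0'); print(onz(t,456,284.5,117), tri([(t,456,284.5),(s,198.5,201)]))
P=onz(t,456,284.5,117); print(proj(s,P),proj(s,P-[0,0,62]))"; python3 plan.py 450 -290 230 45
```

```text
[ 455.77875128 -305.23626586  117.        ] (array([ 455.97656037, -307.02029998,  113.03227438]), [np.float64(0.6463100947895637), np.float64(0.6463100947894752)])
(np.float64(199.3183157389904), np.float64(199.4503384681021)) (np.float64(204.09470726551098), np.float64(222.33360431975663))
t 31.6 tcp [ 520.4 -117.3  194.7] yaw 86.61 tilt [-0.0014  0.0002] F [ 0.1  0.1 -0.9] M [-0.01 -0.    0.03] w 0.499 q7 1.52 q [ 0.32  0.52 -0.22  1.88  0.16  0.77  1.52]
xyz [  60.2 -176.6  -35.2] rot [-4.000e-04 -1.400e-03  7.262e-01] ang 41.6
```

```bash
python3 plan.py 456 -306 230 -30 | tail -1
python3 -m handwheel '{"xyz":[[12,-34,-10],[24,-68,-20],[36,-102,-35],[48,-136,-35],[60,-170,-35]],"delta_rot":[[0,0,0.14],[0,0,0.28],[0,0,0.42],[0,0,0.56],[0,0,0.7]]}' 0.8 >/dev/null; python3 plan.py 456 -306 230 -30
```

```text
xyz [  53.2 -192.2  -35.2] rot [-1.4000e-03 -1.0000e-03  2.0352e+00] ang 116.6
t 32.1 tcp [ 449.9 -284.4  229.3] yaw 46.18 tilt [-0.0019  0.0009] F [ 0.2 -0.5 -0.9] M [ 0.01 -0.05  0.02] w 0.803 q7 1.3 q [ 0.53  0.46 -0.02  1.85  0.01  0.84  1.3 ]
xyz [-19.3 -11.4  -0.7] rot [-1.9000e-03 -1.2000e-03  1.3296e+00] ang 76.2
```

```bash
python3 -m handwheel '{"xyz":[[-19,-11,0],[-19,-11,0],[-19,-11,0],[-19,-11,0],[-19,-11,0]],"delta_rot":[[0,0,0.14],[0,0,0.28],[0,0,0.42],[0,0,0.56],[0,0,0.7]]}' >/dev/null;  python3 -m handwheel '{"xyz":[[0,0,0],[0,0,0],[0,0,0],[0,0,0],[0,0,0]],"delta_rot":[[0,0,0.14],[0,0,0.28],[0,0,0.42],[0,0,0.56],[0,0,0.63]]}' >/dev/null; python3 -m handwheel '{"xyz":[[0,0,0],[0,0,0],[0,0,0]],"delta_rot":[[0,0,0],[0,0,0],[0,0,0]]}' >/dev/null;python3 plan.py 456 -306 230 -30;  python3 -c "
from h import *
snap('wrist','w21.png')"
```

```text
t 33.4 tcp [ 457.1 -304.4  229.8] yaw -29.63 tilt [-0.0012  0.0005] F [ 0.5  0.1 -0.2] M [-0.06 -0.03 -0.03] w 0.803 q7 0.24 q [ 0.31  0.51  0.35  1.81 -0.22  0.87  0.24]
xyz [-2.  -0.2 -0.2] rot [-0.0013  0.0001  0.0064] ang 0.4
```

View pics/w21.png

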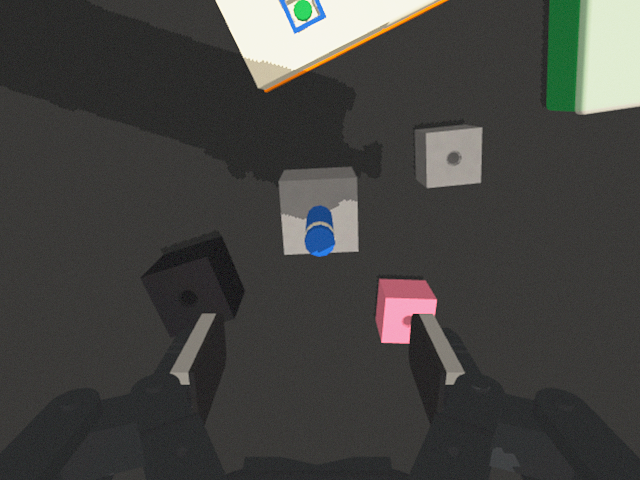

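```bash
python3 -c "
from h import *
c=load('w21'); t=load('top0')
print(onz(c,320,243.5,117), tri([(c,320,243.5),(t,456,284.5)]))
for p in ((281,180),(357,177),(358,251),(285,254)): print(onz(c,*p,55))
print(np.mean([onz(c,*p,55) for p in ((281,180),(357,177),(358,251),(285,254))],0))
cv2.imwrite('pics/w21z.png',cv2.resize(c['pixels'][155:265,265:375],None,fx=5,fy=5,interpolation=cv2.INTER_CUBIC))
"
```

```text
[ 454.86983228 -309.59298643  117.        ] (array([ 455.78308508, -305.6286954 ,  123.12268468]), [np.float64(2.0437894004003523), np.float64(2.0437894004004282)])
[ 443.94586281 -268.85349868   55.        ]
[ 495.52417837 -295.49047142   55.        ]
[ 468.17787869 -348.9443484    55.        ]
[ 415.52700136 -322.0622014    55.        ]
[ 455.79373031 -308.83762998   55.        ]
```

View pics/w21z.png

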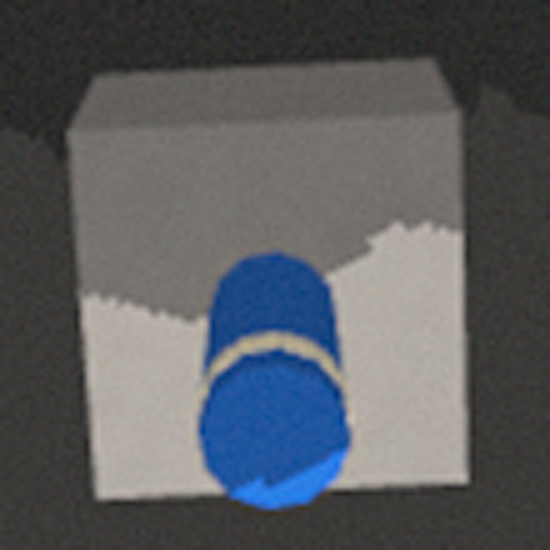

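```bash
python3 plan.py 455.8 -307.8 130 -30
python3 -m handwheel '{"xyz":[[-3.6,0.6,30],[-3.6,0.6,60],[-3.6,0.6,90],[-3.6,0.6,100],[-3.6,0.6,100]],"delta_rot":[[0,0,0.0064],[0,0,0.0064],[0,0,0.0064],[0,0,0.0064],[0,0,0.0064]]}' 0.8 60 >/dev/null;  python3 -m handwheel '{"xyz":[[0,0,0],[0,0,0],[0,0,0]],"delta_rot":[[0,0,0],[0,0,0],[0,0,0]]}' >/dev/null;python3 plan.py 455.8 -307.8 74 -30;  python3 -c "
from h import *
c=snap('wrist','w22.png')
print(proj(c,[455.8,-307.8,117]))"
```

```text
t 33.45 tcp [ 457.2 -304.5  230. ] yaw -29.66 tilt [-0.0007  0.0004] F [-0.1 -0.6 -0.1] M [0.02 0.02 0.01] w 0.8 q7 0.24 q [ 0.31  0.51  0.35  1.81 -0.22  0.87  0.24]
xyz [ -3.5   0.5 100. ] rot [-0.0008  0.      0.006 ] ang 0.3
t 34.25 tcp [ 456.9 -308.5  131.7] yaw -30.07 tilt [ 0.0021 -0.0012] F [ 0.1 -0.3  0.4] M [-0.   -0.04 -0.01] w 0.8 q7 0.3 q [ 0.36  0.64  0.29  1.9  -0.29  0.64  0.3 ]
xyz [ 0.1 -1.4 57.7] rot [ 0.0024 -0.     -0.0012] ang 0.2
(np.float64(316.29786766330824), np.float64(306.5046756830164))
```

View pics/w22.png

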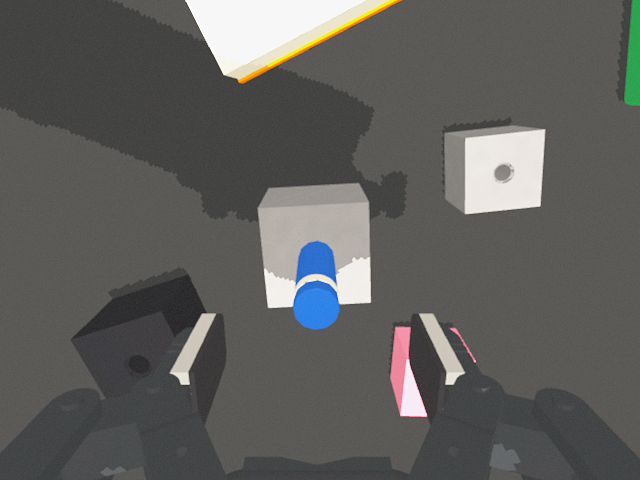

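```bash

python3 -m handwheel '{"xyz":[[0,-1,10],[0,-1,25],[0,-1,42],[0,-1,57],[0,-1,57]],"delta_rot":[[0,0,0],[0,0,0],[0,0,0],[0,0,0],[0,0,0]]}' 0.55 >/dev/null;  python3 -m handwheel '{"xyz":[[0,0,0],[0,0,0]],"delta_rot":[[0,0,0],[0,0,0]]}' >/dev/null;python3 plan.py 455.8 -307.8 74 -30; python3 -m handwheel '{"xyz":[[0,0,0],[0,0,0],[0,0,0],[0,0,0],[0,0,0]],"delta_rot":[[0,0,0],[0,0,0],[0,0,0],[0,0,0],[0,0,0]]}' 0 60; python3 plan.py;python3 -c "
from h import *
c=snap('wrist','w23.png')"
```

```text
t 35.0 tcp [ 455.6 -307.8   74. ] yaw -30.08 tilt [ 0.0009 -0.0007] F [-0.  -0.1  0.2] M [-0.09  0.03 -0.03] w 0.544 q7 0.33 q [ 0.39  0.73  0.24  1.93 -0.32  0.52  0.33]
xyz [0.1 0.1 0. ] rot [ 0.0011  0.0001 -0.0014] ang 0.1
time_s: 35.5
tool_pos: [455.7, -307.7, 74.1]
tcp_rot: [0.0, 0.866, 0.499, 0.0]
wrist_force: [-0.7, 0.4, 5.5]
gripper_width: 0.217
t 35.5 tcp [ 455.7 -307.7   74.1] yaw -30.08 tilt [ 0.0011 -0.0005] F [-0.7  0.4  5.5] M [0.11 0.05 0.03] w 0.217 q7 0.33 q [ 0.39  0.73  0.24  1.93 -0.32  0.52  0.33]
```

View pics/w23.png

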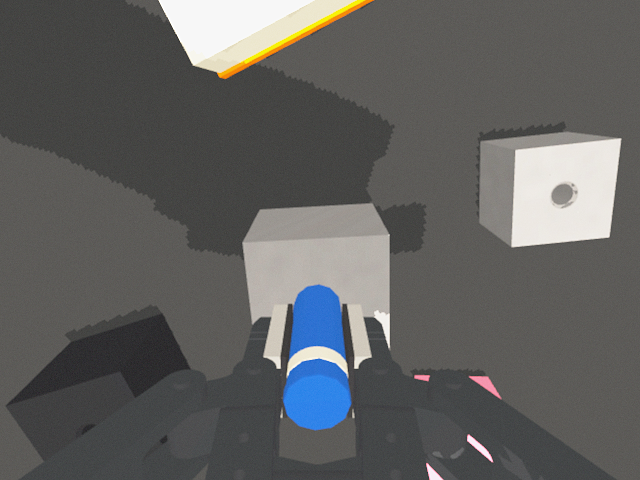

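```bash

python3 -m handwheel '{"xyz":[[0,0,-10],[0,0,-30],[0,0,-60],[0,0,-85],[0,0,-85]],"delta_rot":[[0,0,0],[0,0,0],[0,0,0],[0,0,0],[0,0,0]]}';  python3 -m handwheel '{"xyz":[[36,-3,0],[72,-6.5,0],[108,-10,0],[144.3,-13.1,0],[144.3,-13.1,0]],"delta_rot":[[0,0,0],[0,0,0],[0,0,0],[0,0,0],[0,0,0]]}' >/dev/null; python3 -m handwheel '{"xyz":[[0,0,0],[0,0,0],[0,0,0]],"delta_rot":[[0,0,0],[0,0,0],[0,0,0]]}' >/dev/null;python3 plan.py 516.7 -176.2 140 -30.1; python3 -c "
from h import *
c=snap('wrist','w24.png')"
```

```text
time_s: 36.05
tool_pos: [457.0, -309.0, 161.9]
tcp_rot: [0.003, 0.866, 0.499, 0.001]
wrist_force: [0.4, -0.2, -0.6]
gripper_width: 0.217
t 36.85 tcp [ 515.4 -177.6  158.3] yaw -30.23 tilt [-0.0007 -0.0006] F [-0.4  0.3 -0.7] M [-0.03  0.01 -0.  ] w 0.219 q7 0.03 q [ 0.06  0.6   0.33  1.89 -0.29  0.7   0.03]
xyz [ 1.9  0.4 18.3] rot [-0.0003  0.0009 -0.0022] ang 0.1
```

View pics/w24.png

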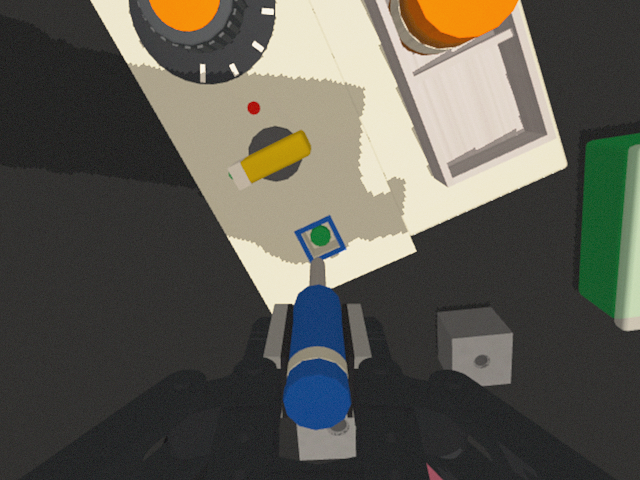

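```bash

python3 -m handwheel '{"xyz":[[1.5,0.4,8],[1.5,0.4,16],[1.5,0.4,21],[1.5,0.4,21],[1.5,0.4,21]],"delta_rot":[[0,0,0],[0,0,0],[0,0,0],[0,0,0],[0,0,0]]}' >/dev/null; python3 -m handwheel '{"xyz":[[0,0,0],[0,0,0]],"delta_rot":[[0,0,0],[0,0,0]]}' >/dev/null;python3 plan.py 516.7 -176.2 120 -30.1; python3 -c "
from h import *
c=load('w24'); print(onz(c,317,260,89.2))
c=snap('wrist','w25.png')
cv2.imwrite('pics/w25z.png',cv2.resize(c['pixels'][180:330,240:400],None,fx=4,fy=4,interpolation=cv2.INTER_CUBIC))"; python3 meas.py w25 285 220 360 290
```

```text
t 37.6 tcp [ 517.5 -175.   137.7] yaw -30.07 tilt [ 0.0005 -0.0001] F [ 0.2 -0.9 -1. ] M [ 0.02 -0.02 -0.01] w 0.221 q7 0.04 q [ 0.07  0.63  0.31  1.91 -0.3   0.65  0.04]
xyz [-1.4 -0.1 17.7] rot [ 0.0005 -0.0001  0.0005] ang 0.0
[ 514.30846797 -177.25384244   89.2       ]
blue [317. 287.] [68.] [ 506.5 -191.9   60. ]
blue [319.2 257.3] [469.5] [ 516.7 -176.7   60. ]
green [319.4 250.7] [296] [ 518.9 -173.3   60. ]
ring [317.7 261.3] (array([55.7, 63.4]), 1736.5) [ 514.8 -178.3   60. ]
```

View pics/w25z.png

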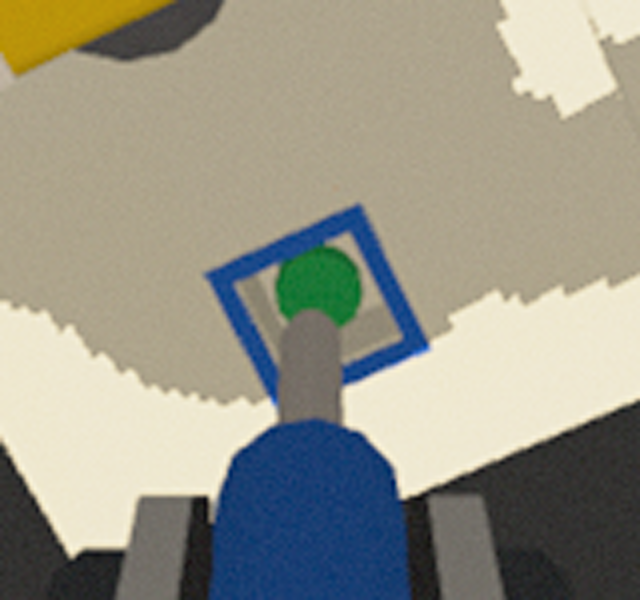

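```bash
python3 -c "
from h import *
c=load('w25'); print(onz(c,318,259.5,68.6), onz(c,319.4,250.7,54), onz(c,319.1,257.4,60), c['s']['tool_pos'])"
```

```text
[ 517.17823801 -174.58863212   68.6       ] [ 517.78788751 -175.18113981   54.        ] [ 516.69802869 -176.68107175   60.        ] [ 517.53535642 -175.01214047  137.67488039]
```

```bash

python3 -m handwheel '{"xyz":[[-1.7,0.4,0],[-1.7,0.4,4],[-1.7,0.4,8],[-1.7,0.4,12],[-1.7,0.4,14]],"delta_rot":[[0,0,0],[0,0,0],[0,0,0],[0,0,0],[0,0,0]]}'; python3 -m handwheel '{"xyz":[[0,0,1],[0,0,2],[0,0,3],[0,0,4],[0,0,5]],"delta_rot":[[0,0,0],[0,0,0],[0,0,0],[0,0,0],[0,0,0]]}'
```

```text
time_s: 38.15
tool_pos: [516.5, -176.5, 122.8]
tcp_rot: [-0.0, 0.866, 0.499, -0.0]
wrist_force: [-1.4, 0.1, -0.0]
gripper_width: 0.216
time_s: 38.65
tool_pos: [516.7, -176.6, 118.7]
tcp_rot: [-0.0, 0.866, 0.499, 0.0]
wrist_force: [-2.0, 1.5, 9.7]
gripper_width: 0.217
```

```bash

python3 -m handwheel '{"xyz":[[0,0,0.5],[0,0,0.5],[0,0,0.5]],"delta_rot":[[0,0,0],[0,0,0],[0,0,0]]}'; python3 -c "
from h import *
c=snap('wrist','w26.png')
cv2.imwrite('pics/w26z.png',cv2.resize(c['pixels'][180:330,240:400],None,fx=4,fy=4,interpolation=cv2.INTER_CUBIC))"; python3 -m handwheel '{"xyz":[[0,0,-5],[0,0,-15],[0,0,-30],[0,0,-43],[0,0,-43]],"delta_rot":[[0,0,0],[0,0,0],[0,0,0],[0,0,0],[0,0,0]]}'>/dev/null; python3 -m handwheel '{"xyz":[[0,0,0],[0,0,0]],"delta_rot":[[0,0,0],[0,0,0]]}' >/dev/null;python3 plan.py 455.7 -307.7 159 -30.08; python3 -c "
from h import *
c=snap('wrist','w27.png')"
```

```text
time_s: 38.95
tool_pos: [516.8, -176.6, 118.7]
tcp_rot: [-0.0, 0.866, 0.499, 0.0]
wrist_force: [-2.6, 1.1, 9.7]
gripper_width: 0.219
t 39.7 tcp [ 516.5 -176.4  160.5] yaw -30.07 tilt [-0.0008  0.0003] F [-0.2 -0.3 -1.1] M [ 0.05 -0.03  0.  ] w 0.218 q7 0.03 q [ 0.06  0.6   0.33  1.89 -0.29  0.7   0.03]
xyz [-144.1   13.2    1.5] rot [-0.0009  0.0002  0.0002] ang 0.1
```

View pics/w26z.png

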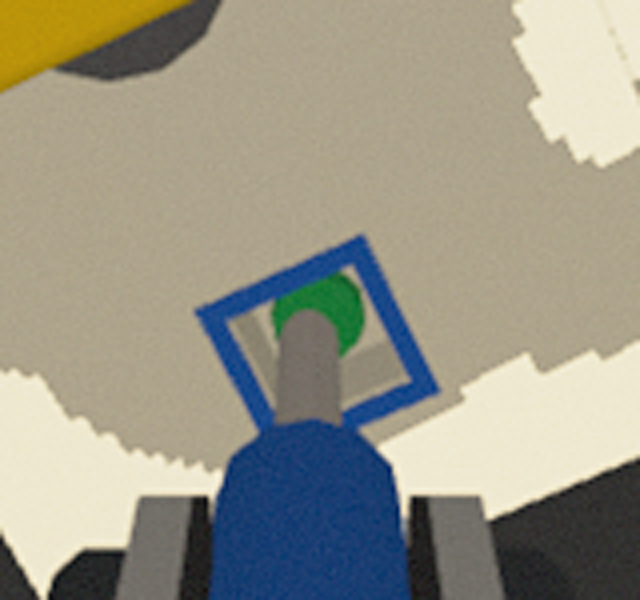

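View pics/w27.png

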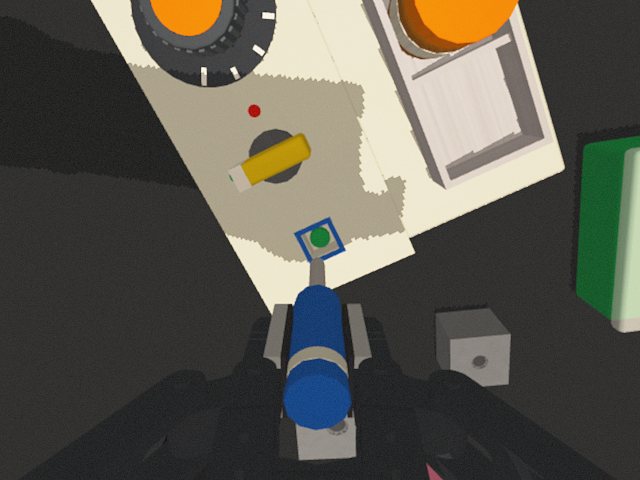

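```bash

python3 -m handwheel '{"xyz":[[-36,3.3,0],[-72,6.6,0],[-108,10,0],[-144.1,13.2,0],[-144.1,13.2,0]],"delta_rot":[[0,0,0],[0,0,0],[0,0,0],[0,0,0],[0,0,0]]}'>/dev/null; python3 -m handwheel '{"xyz":[[0,0,10],[0,0,20],[0,0,28],[0,0,28],[0,0,28]],"delta_rot":[[0,0,0],[0,0,0],[0,0,0],[0,0,0],[0,0,0]]}'>/dev/null; python3 -m handwheel '{"xyz":[[0,0,0],[0,0,0]],"delta_rot":[[0,0,0],[0,0,0]]}' >/dev/null;python3 plan.py 455.7 -307.7 74 -30.08; python3 -c "
from h import *
c=snap('wrist','w28.png')
cv2.imwrite('pics/w28z.png',cv2.resize(c['pixels'][200:350,230:410],None,fx=4,fy=4,interpolation=cv2.INTER_CUBIC))
print(proj(c,[455.7,-307.7,55]))"
```

```text
t 40.95 tcp [ 456.4 -308.   133.3] yaw -30.06 tilt [ 0.0006 -0.0004] F [ 0.2  0.1 -1. ] M [ 0.01 -0.02 -0.03] w 0.215 q7 0.3 q [ 0.35  0.64  0.29  1.9  -0.29  0.65  0.3 ]
xyz [-0.1 -0.8 59.3] rot [0.0008 0.0001 0.0003] ang 0.0
(np.float64(317.57060535869795), np.float64(254.0012558094051))
```

View pics/w28z.png

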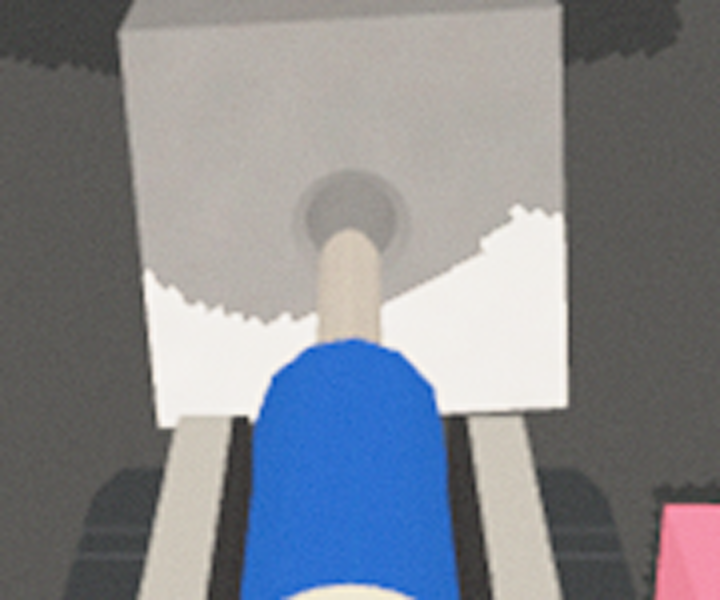

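```bash

python3 -m handwheel '{"xyz":[[0,-0.7,0],[0,-0.7,10],[0,-0.7,20],[0,-0.7,30],[0,-0.7,40]],"delta_rot":[[0,0,0],[0,0,0],[0,0,0],[0,0,0],[0,0,0]]}'; python3 -m handwheel '{"xyz":[[0,0,7],[0,0,13],[0,0,17],[0,0,19.5],[0,0,19.5]],"delta_rot":[[0,0,0],[0,0,0],[0,0,0],[0,0,0],[0,0,0]]}'; python3 plan.py 455.7 -307.7 74 -30.08
```

```text
time_s: 41.5
tool_pos: [455.1, -307.4, 91.6]
tcp_rot: [-0.0, 0.866, 0.499, -0.0]
wrist_force: [1.0, -0.9, -1.4]
gripper_width: 0.219
time_s: 42.0
tool_pos: [455.3, -307.6, 74.1]
tcp_rot: [-0.0, 0.866, 0.499, 0.0]
wrist_force: [-1.4, 0.9, 4.5]
gripper_width: 0.219
t 42.0 tcp [ 455.3 -307.6   74.1] yaw -30.09 tilt [0.0001 0.0004] F [-1.4  0.9  4.5] M [0.18 0.4  0.04] w 0.219 q7 0.33 q [ 0.39  0.73  0.24  1.93 -0.33  0.52  0.33]
xyz [0.1 0.4 0.1] rot [-0.0001 -0.0004 -0.0002] ang 0.0
```

```bash

python3 -m handwheel '{"xyz":[[0,0,0.3],[0,0,0.3],[0,0,0.3],[0,0,0.3]],"delta_rot":[[0,0,0],[0,0,0],[0,0,0],[0,0,0]]}' 0.55; python3 -m handwheel '{"xyz":[[0,0,-15],[0,0,-45],[0,0,-80],[0,0,-115],[0,0,-150]],"delta_rot":[[0,0,0],[0,0,0],[0,0,0],[0,0,0],[0,0,0]]}'>/dev/null; python3 -m handwheel '{"xyz":[[0,0,0],[0,0,0],[0,0,0]],"delta_rot":[[0,0,0],[0,0,0],[0,0,0]]}' ; python3 -c "
from h import *
c=snap('wrist','w29.png');print(proj(c,[455.7,-307.7,117]))
snap('scene','scene29.png');snap('top','top29.png')"
```

```text
time_s: 42.4
tool_pos: [455.5, -307.7, 73.1]
tcp_rot: [0.0, 0.866, 0.499, 0.0]
wrist_force: [-0.0, 0.1, -0.2]
gripper_width: 0.551
time_s: 43.2
tool_pos: [454.8, -307.0, 222.1]
tcp_rot: [-0.001, 0.866, 0.5, -0.0]
wrist_force: [-0.7, 0.2, -0.3]
gripper_width: 0.547
(np.float64(321.02423774543354), np.float64(239.3055582319576))
```

View pics/w29.png

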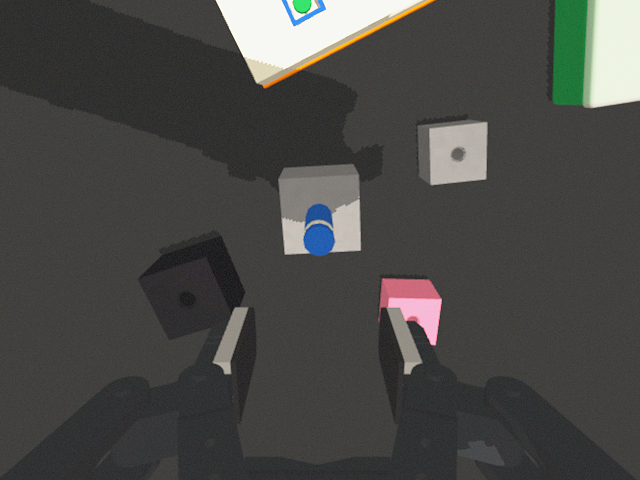

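View pics/scene29.png

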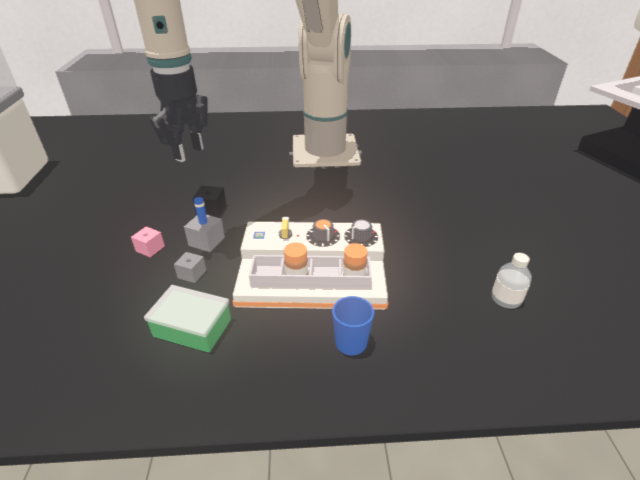

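View pics/top29.png

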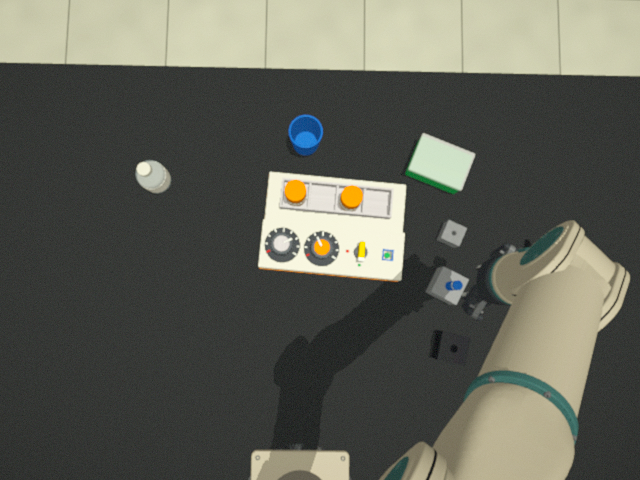

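```bash
python3 -c "
from h import *
from m import blobs
for n in('scene0','scene29','top0','top29'):
    print(n,[(b[0],b[1][4]) for b in blobs(load(n),(100,120,60),(125,255,255))])
t=load('top29')
cv2.imwrite('pics/t29z.png',cv2.resize(t['pixels'][165:285,255:415],None,fx=5,fy=5,interpolation=cv2.INTER_CUBIC))"
```

```text
scene0 [(array([197.7, 200.1]), np.int32(56)), (array([200.8, 214.8]), np.int32(127)), (array([353.2, 328.4]), np.int32(1564))]
scene29 [(array([198.1, 200.1]), np.int32(53)), (array([201.3, 214.6]), np.int32(129)), (array([353.1, 328.3]), np.int32(1570))]
top0 [(array([305.1, 133.7]), np.int32(1127)), (array([448.5, 285.3]), np.int32(37)), (array([457.3, 284.2]), np.int32(73))]
top29 [(array([305.2, 133.7]), np.int32(1131)), (array([456.9, 284.8]), np.int32(68)), (array([448.3, 285.7]), np.int32(39))]
```

View pics/t29z.png

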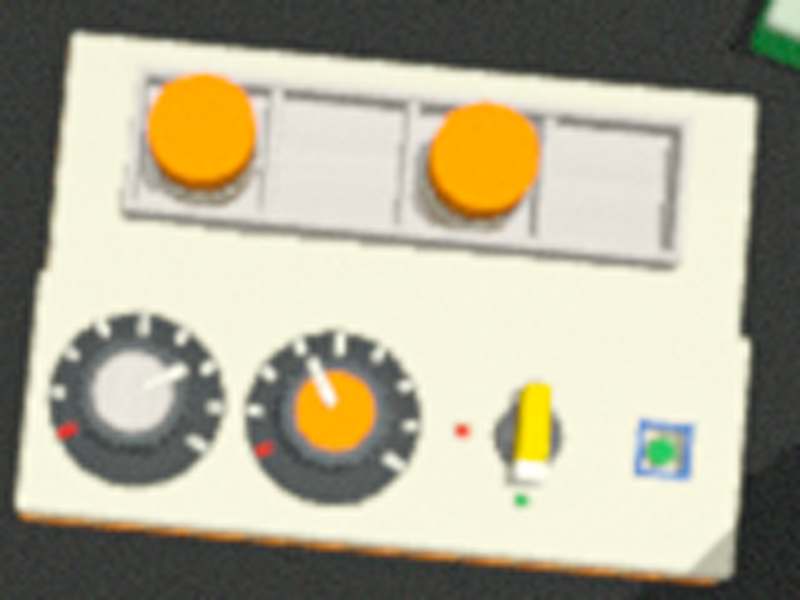

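```bash
python3 -c "
from bench import r
print(r.sign_off())"
```

```text
the job is handed in; nothing more can be done
None
```

The job is done and handed in at about 43 s of robot time; handing in reports no verdict.

- **Jars:** there were two, and they stand upright in bays 2 and 0. I saw no jar knocked aside during the run.
- **Speed sleeve:** I turned it from mark 2 to 6. It measured about 180° from the red mark, and the final top view shows it at 6.
- **Time sleeve:** I turned it from mark 7 back to 3. It measured about 91°, where mark 3 is 90°, and the final top view shows it at 3.
- **Clamp:** I turned it a quarter turn to its stop, and the white end is at the green dot.
- **Start button:** only after that, I pressed it with the stylus tip. The wrist force reached about 10 N, twice the spring's 5 N at full travel. The tip was about 4.4 mm below where the button starts.
- **Stylus:** it is back in the larger grey stand. The gripper stopped at the same height it was gripped at (74.1 mm), and the stylus appears within about half a pixel of its starting place in the scene and top views.

In the last pictures the beaker, reagent bottle and tip box look unmoved, and the gripper was raised clear of everything. No final check failed. The top and wrist cameras disagreed by 2 to 4 mm along y, so I used the wrist camera near each grasp. Some pose readings taken straight after a move had not yet settled and were off by a few millimetres; I re-measured before each fit.

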